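# Pack the camp tool case and snap it shut

## Robot

A 6-joint arm with a two-finger parallel gripper is mounted at the origin on the work surface. World frame = base frame: x ahead of the robot, y to its left, z up, the work surface at z = 0. Lengths are in m, angles in rad, forces in N, time in s.
With the tool pointing down it reaches from about 0.25 to 0.775 m from the base axis. Payload 4 kg.
Tool frame: the origin (TCP) lies midway between the tips of the shut fingers; the grasp point (between the pads) lies 19 mm behind it; z points along the fingers, x is the direction in which the jaws open and shut, and the axes are right-handed (so a half turn about z gives the same grasp; the last joint's range is limited). The gripper opens to 94 mm and grips with 3 to 60 N. Pads are 16 mm wide; open, the fingers measure 119 mm over their backs; the gripper's body (75 mm by 177 mm) begins 78 mm behind the grasp point.
Start: joints at [-1.305, 0.087, 1.371, -0, 1.684, -0.103], TCP at [0.198, -0.513, 0.206] pointing down, gripper open.
Joint ranges: [-3.1, 3.1], [-0.76, 2.03], [0.27, 2.55], [-1.08, 4.22], [0.17, 2.65], [-2.57, 2.57]. Speed limits (rad/s): [2.79, 2.79, 3.14, 3.14, 3.14, 3.14].

## Interface

Orientations are given as [roll, pitch, yaw] about the fixed x, y, z axes, in that order (R = Rz(yaw) Ry(pitch) Rx(roll)).
In Python, from bench import robot gives the robot as it stands.
- The arm moves only by the shell command python3 -m handwheel 'ROWS'. ROWS is a JSON object of lists of equal length, an entry for each row: "delta_pos": the shift along the tool's x, y, z in mm, a list of three; "rotation": the turn, a rotation vector about the tool's x, y, z in rad, a list of three; "claw": the closure, from -1 (fully open) to 1 (shut). In form: {"delta_pos": [[tx, ty, tz], ...], "rotation": [[wx, wy, wz], ...], "claw": [claw, ...]}. A call has exactly 8 rows; each row shifts and turns the commanded pose from where the row before left it, along the tool's axes as they then stand; what a row does not reach is not made up. A row lasts 1/8 s, in which the tool goes at most 62.5 mm and 10.7 degrees, less where a joint would pass 70% of its speed; a pose out of reach is approached as far as the arm can. A call with a gripper value outside its range is refused whole. The fingers move at their own pace and stop on an object; the grip force is fixed at half the most. Time passes only in rows, so rows that do not move let the fingers close, or fill a call up. It gives the time, the measured TCP pose, the force and the opening at its end, in the units of the state.
- robot.get_obs(): the state, without advancing time (a new reading comes with each control period).
- robot.snapshot(name): name is "scene" or "top"; returns a dict with "color" (480x640x3 uint8, red, green, blue), "intrinsics" (3x3 intrinsics, pixels), "eye" and "rotation" of the camera in the world. Camera axes: x right, y down, z forward; pixel columns grow to the right and rows downward; lengths in m; the calibration is good to about 2 mm. A picture is of the moment at which its call begins. There is no depth.
- robot.close_job(): hands the job in, once; it reports no verdict.
The state is a dict: "time": time; "joint_positions": joint angles; "qvel": joint speeds; "joint_torque": joint torques, N m; "tool_pos": TCP position; "ee_rot": TCP orientation; "wrist_force": force on the tool from outside, world axes, zero at the start; "wrist_torque": the same for the moment, N m; "width": finger opening in m.
Only numpy, scipy, OpenCV 4.12 (cv2) and the standard library are available. Lean on these libraries where they do the work, as an engineer would, in place of code of your own. Each camera call takes 0.05 s, during which the arm holds its last target.

## Task

Pack the camp tool case: press the mallet and the torch each into its own shaped cutout until it is fully home on the cutout's floor, with the lid open; do not drop them in. Then swing the lid over and push it down past its roller catch until it snaps shut. Leave the mug, the flask and the spatula where they are.

Things in the scene. Friction and masses are not known exactly. Their poses are not given: they have to be found in the camera images.
- case: Beige clamshell tool case, fixed to the table: base 250 (x) by 200 (y) mm, 45 mm high; its dark rigid insert is level with the rim. The insert has two empty T-shaped cutouts with orange floors, both along the case's x, 18 mm deep, 2 mm wider than their tool all round. Origin: centre of the underside, z up. Hinge of the lid along the +y rim, catch in the middle of the -y side.
- mallet_seat (a point): Centre of the floor of the mallet's cutout (the one next to the hinge), 27 mm above the table. When the mallet is fully home its origin is here and its x along this x (head to +x). Dark rubber spring tabs in the side walls give way sideways and grip the handle as it goes in.
- torch_seat (a point): Centre of the floor of the torch's cutout (the one next to the catch), 27 mm above the table. When the torch is fully home its origin is here and its x along this x (lens to -x). Dark rubber spring tabs in the side walls grip it as it goes in.
- mallet: Camp mallet lying down, 190 mm long, 0.3 kg. Pale handle 26 wide, 36 high, x -95 to +55 mm, orange end; black head: cylinder 40 mm across, 84 long along y, x +55 to +95. Rounded under-edges. Origin: mid-length, underside; z up. Balances at x +15. Pressing home takes 10 to 20 N, best pushed at x -7; its weight alone does not seat it. Home, the handle stands 18 mm out of the insert.
- torch: Flat-sided camp torch lying down, 150 mm long, 0.2 kg, 36 high. Olive body 32 wide, x -30 to +75 mm, orange end; black head 52 wide, x -75 to -30, lens facing -x. Rounded under-edges. Origin: mid-length, underside; z up. Balances at x -4. Pressing home takes 10 to 20 N, best pushed at x 0; its weight alone does not seat it. Home, it stands 18 mm out of the insert.
- lid (a joint): Angle of the case's lid, rad: 0 shut, about 1.85 to 2.05 at the start (leaning back, beyond upright), stop at 2.2. Its stiff hinge holds it at any angle; 1 to 4 N at the free edge swings it. Over the last 10 mm of the edge's travel a bead must be pushed past a sprung roller (7 to 12 N at the free edge), then it snaps shut. The lid clears tools that are fully home.
- lid_hinge (a point): Middle of the lid's hinge line, on the case's +y rim, 45 mm above the table. Turns with the lid; x is the hinge line, and with the lid shut its axes are those of the case.
- lid_edge (a point): Middle of the lid's free edge, on its outer face: 200 mm from the hinge line along the lid (a beige tray 250 by 200, 34 mm deep). Axes as lid_hinge, z out of the outer face. Lid shut: the upper edge over the catch, 79 mm above the table. An orange pull tab 70 mm wide sticks 22 mm out beyond this edge, 16 to 24 mm below the outer face.
- mug: Bystander: a steel mug, 84 mm across, 85 mm high; loose, not part of the job. Origin: centre of its underside.
- flask: Bystander: an olive drinking flask with an orange cap, 72 mm across, 200 mm high; loose, not part of the job. Origin: centre of its underside.
- spatula: Bystander: a dark-handled spatula, flat on the table, lying along its own x; loose, not part of the job. Origin: centre of its underside.
Things that resemble listed ones, but are neither listed nor needed, are in the scene too. Several things look just like the torch: the one meant starts farthest to the robot's left.

How it is judged:
On the way:
1. mallet and torch are both fully home in their cutouts while the lid is still open (z of mallet in the frame of mallet_seat between -0.003 and 0.0035 m and horizontal distance between mallet and mallet_seat below 0.006 m and angle between the x axis of mallet and the x axis of mallet_seat, either way round below 0.06 rad and angle between each of mallet, torch's own z axis and vertical below 0.05 rad and z of torch in the frame of torch_seat between -0.003 and 0.0035 m and horizontal distance between torch and torch_seat below 0.006 m and angle between the x axis of torch and the x axis of torch_seat, either way round below 0.06 rad and value of joint lid above 0.5 rad), for 0.2 s.
At the end, for the whole second after the job is handed in: Mallet and torch lie in their own cutouts, at rest, each with its origin within 6 mm sideways and 3.5 mm in height of its seat, turned less than 0.06 rad from it and tilted less than 0.05 rad; the lid is snapped shut (less than 0.02 rad); mug, flask and spatula have not moved more than 30 mm (z of mallet in the frame of mallet_seat between -0.003 and 0.0035 m and horizontal distance between mallet and mallet_seat below 0.006 m and angle between the x axis of mallet and the x axis of mallet_seat, either way round below 0.06 rad and angle between each of mallet, torch's own z axis and vertical below 0.05 rad and z of torch in the frame of torch_seat between -0.003 and 0.0035 m and horizontal distance between torch and torch_seat below 0.006 m and angle between the x axis of torch and the x axis of torch_seat, either way round below 0.06 rad and value of joint lid below 0.02 rad and linear speed of each of mallet, torch below 0.02 m/s); the robot touches nothing.
It fails at once if the mug, the flask or the spatula was moved more than 30 mm (distance of any of mug, flask, spatula from where it was at the start of the episode above 0.03 m).
It fails at once if a tool was dropped or thrown into its cutout (faster than 0.6 m/s within 30 mm of the seat's axis) ((horizontal distance between mallet and mallet_seat below 0.03 m and linear speed of mallet above 0.6 m/s) or (horizontal distance between torch and torch_seat below 0.03 m and linear speed of torch above 0.6 m/s)).
It also fails if it takes over 72 s, if anything falls off the work surface, if the arm or the gripper's body presses on something with over 40 N, if the wrist force passes 120 N, or if a joint passes its speed limit or range.

## Working session

There is one attempt and no reset: what is moved stays moved. The work goes in short steps, Python scripts to look and compute and a shell command to move; the robot and the scene stay as the last step left them, time stands still between calls to the robot, and variables do not carry over. Pictures are saved under pics/ and viewed, and the job is handed in when it is done.

```bash
mkdir -p pics; ls
cat > h.py <<'E'
from bench import robot
import cv2, numpy as np
def snap(n,f):
    s=robot.snapshot(n); cv2.imwrite(f'pics/{f}.png',s['color'][:,:,::-1]); np.savez(f'pics/{f}.npz',K=s['intrinsics'],e=s['eye'],R=s['rotation']); return s
def px(f,u,v,z):
    d=np.load(f'pics/{f}.npz'); r=np.array(d['R'])@np.linalg.inv(d['K'])@[u,v,1]; e=d['e']; return e+r*(z-e[2])/r[2]
def proj(f,p):
    d=np.load(f'pics/{f}.npz'); c=np.array(d['R']).T@(np.array(p)-d['e']); c=d['K']@c; return c[:2]/c[2]
def crop(f,x,y,w,h,o):
    i=cv2.imread(f'pics/{f}.png')[y:y+h,x:x+w]; s=min(800/w,600/h); cv2.imwrite(f'pics/{o}.png',cv2.resize(i,None,fx=s,fy=s,interpolation=cv2.INTER_CUBIC)); print('scale',s)
E
python3 - <<'E'
from h import *
for n in('scene','top'):
    s=snap(n,n+'0'); print(s['intrinsics'],s['eye'],s['rotation'])
print(robot.get_obs())
E
```

```text
pics
[[546.45776022   0.         323.72224839]
 [  0.         546.45776022 239.81406484]
 [  0.           0.           1.        ]] [1.1191636  0.31642907 0.93158964] [-2.429988    0.00978853  2.20999333]
[[449.23865636   0.         308.3500334 ]
 [  0.         449.23865636 229.67926667]
 [  0.           0.           1.        ]] [ 0.41830088 -0.10296309  1.00142774] [-2.98503284 -0.01303551 -1.58040845]
{'time': 0.1, 'joint_positions': array([-1.30513254e+00,  8.78792369e-02,  1.37209227e+00, -3.20875986e-06,
        1.68360990e+00, -1.03105326e-01]), 'qvel': array([-0.0005431 , -0.00081738, -0.00393811, -0.00083374,  0.00078636,
        0.00031724]), 'joint_torque': array([ 3.30574490e-03, -3.41251409e+01, -3.03300762e+01,  7.21255573e-02,
        3.04177066e-02, -1.06658626e-04]), 'tool_pos': array([ 0.19811799, -0.51254581,  0.20442775]), 'ee_rot': array([-3.14139114e+00,  1.97851798e-03, -1.20202737e+00]), 'wrist_force': array([-0.17394357, -0.22667867, -0.19171752]), 'wrist_torque': array([ 0.05299303, -0.01070291,  0.00561572]), 'width': 0.09424425293151945}
```

```bash
sed -i "s/^def snap/from scipy.spatial.transform import Rotation as Ro\ndef snap/; s/R=s\['rotation'\]/R=Ro.from_euler('xyz',s['rotation']).as_matrix()/" h.py
python3 - <<'E'
from h import *
for n in('scene','top'): snap(n,n+'0')
print(proj('top0',[0.198,-.5125,.204]),proj('scene0',[0.198,-.5125,.204]))
E
```

```text
[545.76236433 430.20445895] [279.99649365  55.25433255]
```

View pics/scene0.png

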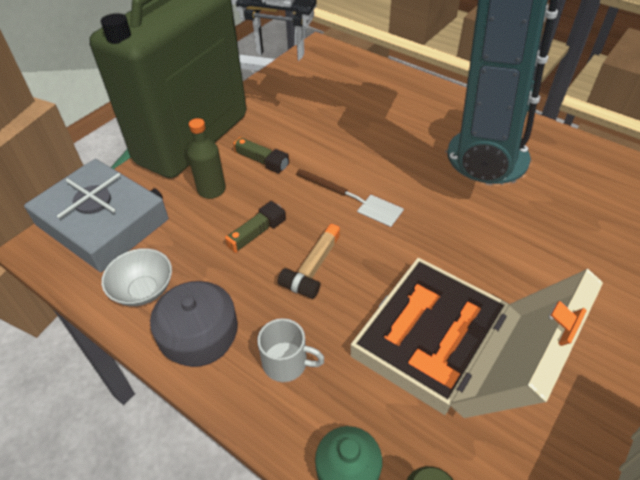

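View pics/top0.png

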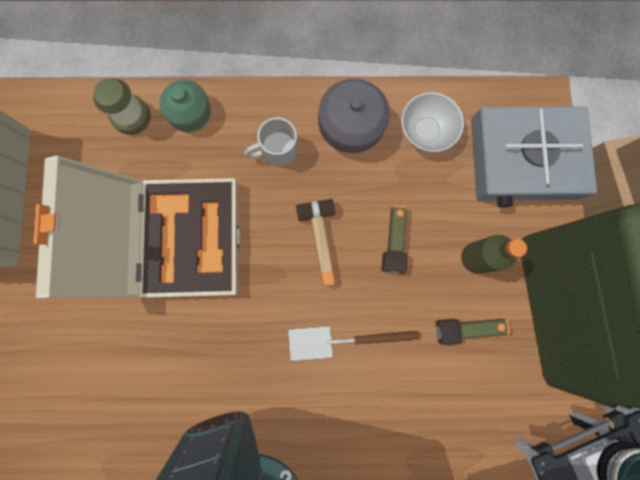

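Run:
```python
from h import *
crop('top0',280,180,240,180,'c1'); crop('top0',30,140,240,180,'c2'); crop('top0',80,60,240,180,'c3')
print(proj('top0',[0,0,0]))
```

```text
scale 3.3333333333333335
scale 3.3333333333333335
scale 3.3333333333333335
[253.81357405 507.30844312]
```

View pics/c1.png

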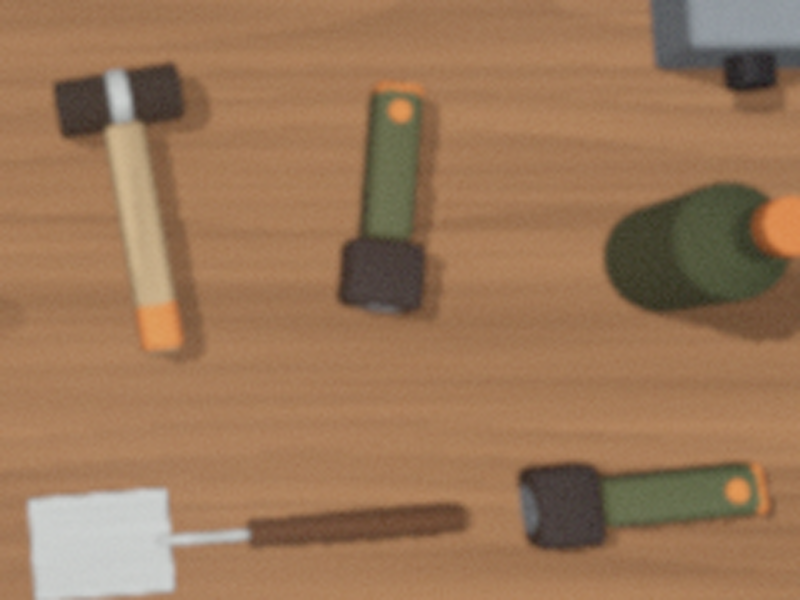

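View pics/c2.png

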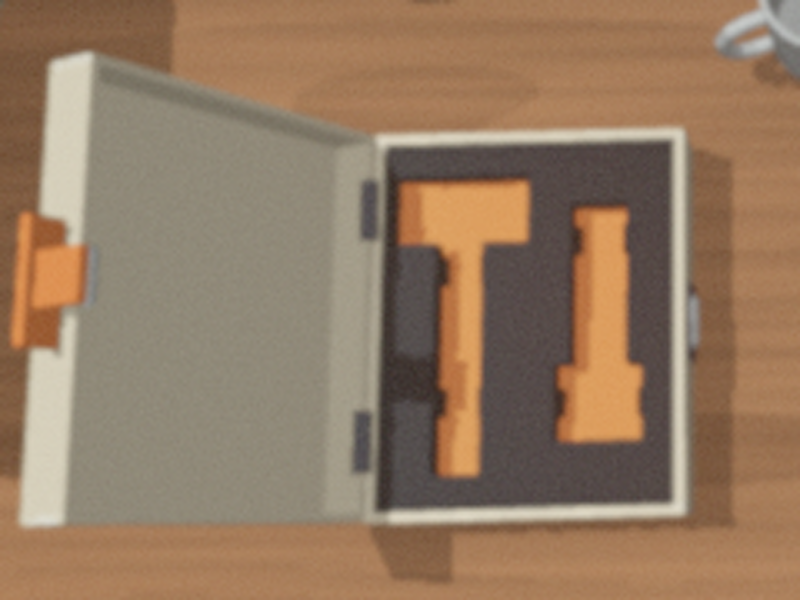

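View pics/c3.png

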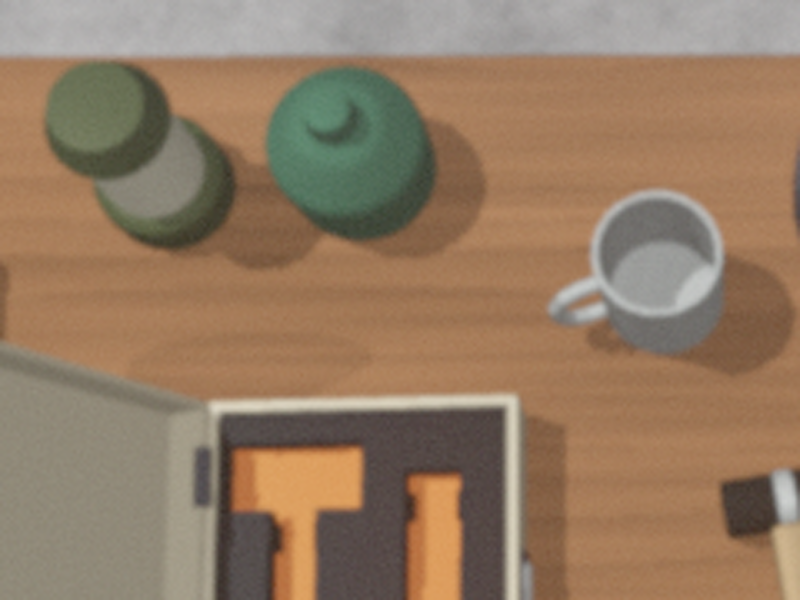

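Run:
```python
from h import *
crop('scene0',340,250,200,150,'d1'); crop('scene0',210,190,160,120,'d2'); crop('top0',130,170,120,135,'d3');crop('top0',285,185,140,105,'d4')
```

```text
scale 4.0
scale 5.0
scale 4.444444444444445
scale 5.714285714285714
```

View pics/d1.png

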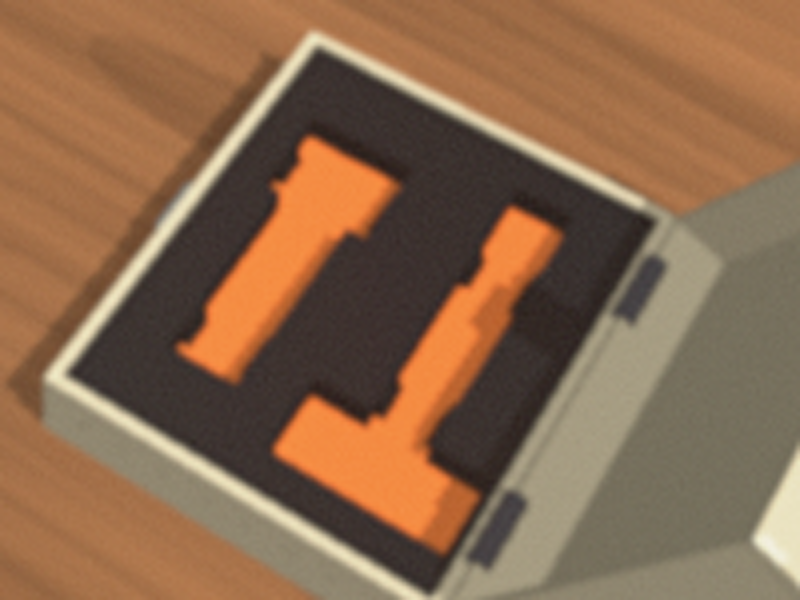

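View pics/d2.png

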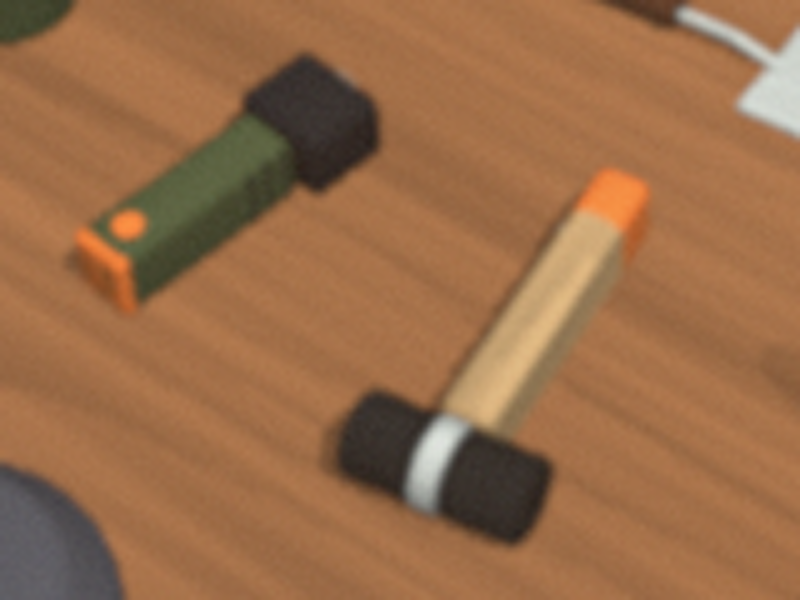

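View pics/d3.png

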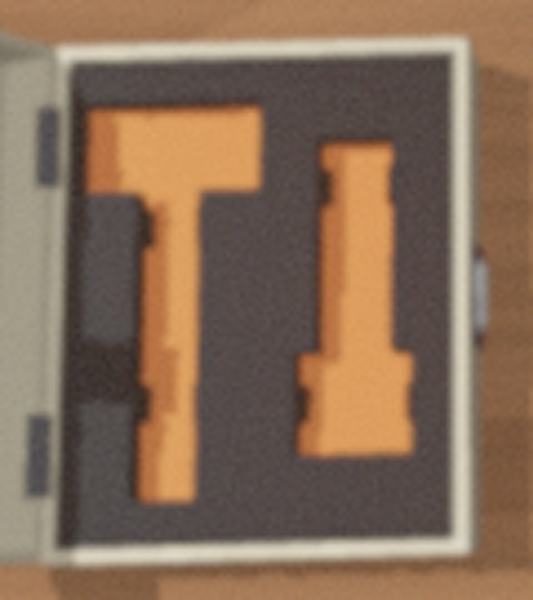

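View pics/d4.png

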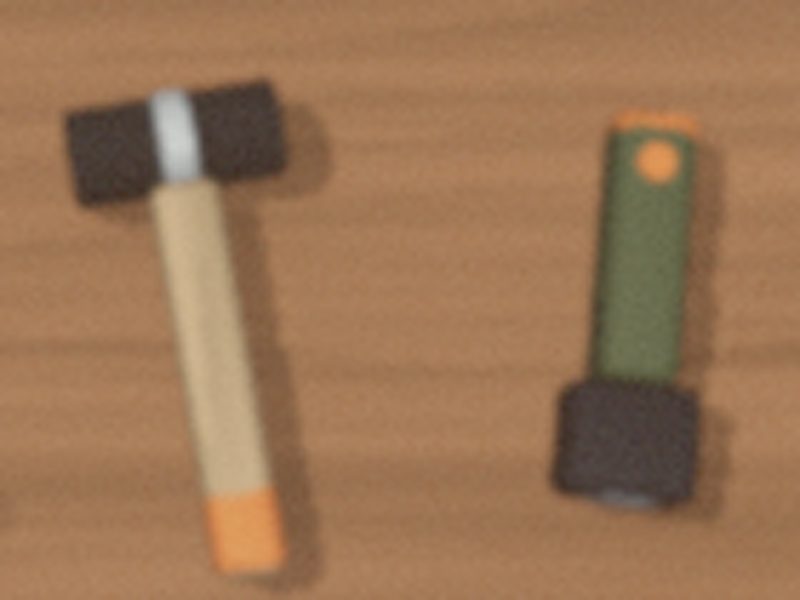

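```bash
python3 - <<'E'
from h import *
crop('top0',376,198,48,36,'e1');crop('top0',376,240,48,36,'e2')
E
python3 -c "
import cv2,numpy as np
a=cv2.imread('pics/e1.png');b=cv2.imread('pics/e2.png');cv2.imwrite('pics/e3.png',cv2.resize(np.vstack([a,b]),None,fx=.5,fy=.5))
i=cv2.imread('pics/top0.png')
for r in (225,230,262): print(i[r,376:424].astype(int).tolist())"
```

```text
scale 16.666666666666668
scale 16.666666666666668
[[90, 125, 169], [89, 124, 168], [89, 125, 169], [89, 125, 171], [86, 124, 166], [90, 126, 169], [90, 126, 168], [89, 124, 169], [86, 123, 167], [89, 126, 169], [91, 128, 170], [83, 121, 164], [80, 115, 155], [66, 97, 125], [50, 74, 87], [60, 83, 87], [67, 95, 94], [75, 104, 101], [79, 107, 105], [78, 110, 107], [79, 109, 106], [80, 111, 107], [81, 112, 109], [78, 109, 105], [76, 110, 105], [74, 106, 104], [80, 110, 107], [74, 104, 100], [67, 95, 99], [63, 89, 106], [68, 95, 127], [63, 92, 129], [67, 97, 133], [61, 91, 128], [75, 104, 144], [80, 113, 155], [84, 120, 163], [87, 122, 167], [89, 124, 166], [83, 120, 164], [86, 122, 166], [86, 120, 165], [86, 122, 164], [94, 128, 169], [88, 122, 166], [88, 122, 166], [85, 122, 165], [83, 120, 165]]
[[86, 120, 166], [86, 121, 164], [87, 121, 166], [90, 125, 167], [92, 125, 167], [85, 122, 163], [83, 118, 163], [89, 121, 165], [87, 122, 165], [85, 120, 163], [88, 123, 167], [87, 121, 163], [80, 110, 149], [62, 88, 111], [53, 78, 86], [60, 88, 88], [70, 99, 96], [73, 105, 102], [82, 113, 109
[... 472 characters left out ...]
], [90, 126, 171], [93, 129, 173], [89, 124, 169], [89, 120, 164], [71, 102, 139], [48, 68, 94], [39, 48, 66], [45, 55, 69], [51, 59, 74], [65, 69, 77], [59, 66, 74], [59, 65, 79], [61, 63, 77], [58, 63, 77], [60, 62, 74], [65, 66, 79], [63, 67, 76], [65, 69, 80], [55, 58, 69], [59, 58, 72], [55, 61, 74], [62, 65, 78], [59, 60, 75], [58, 64, 72], [62, 62, 74], [59, 60, 72], [59, 64, 72], [59, 58, 71], [57, 62, 76], [47, 61, 75], [59, 77, 104], [63, 90, 125], [68, 97, 135], [66, 96, 134], [72, 102, 138], [76, 108, 148], [86, 122, 164], [89, 125, 170], [92, 129, 172], [89, 127, 172], [91, 128, 171], [91, 127, 172], [91, 127, 172], [91, 128, 172], [86, 124, 168], [94, 130, 173], [90, 128, 171]]
```

View pics/e3.png

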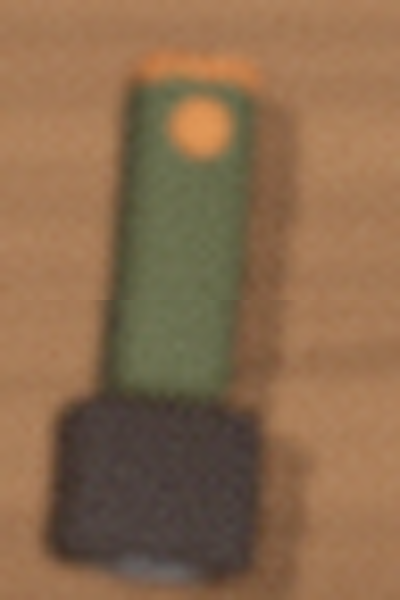

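```bash
cat > fit.py <<'E'
from h import *
from scipy.optimize import least_squares
T=lambda p:('top0',130+p[0]/4.4444,170+p[1]/4.4444)
S=lambda p:('scene0',340+p[0]/4,250+p[1]/4)
# (pix, z, axis, val, which)
F,Rm=.027,.045
E=[(T((87,150)),F,1,.044,'m'),(T((262,150)),Rm,1,-.044,'m'),(T((180,106)),F,0,.097,'m'),(T((230,192)),Rm,0,.053,'m'),(T((165,503)),Rm,0,-.097,'m'),(T((200,250)),Rm,1,-.015,'m'),(T((196,480)),Rm,1,-.015,'m'),(T((138,470)),F,1,.015,'m'),
(T((355,143)),F,0,.077,'t'),(T((355,455)),Rm,0,-.077,'t'),(T((393,280)),Rm,1,-.018,'t'),(T((322,280)),F,1,.018,'t'),(T((413,370)),Rm,1,-.028,'t'),(T((301,370)),F,1,.028,'t'),
(S((537,219)),F,0,-.097,'m'),(S((355,505)),Rm,0,.097,'m'),(S((293,424)),F,1,-.044,'m'),(S((464,525)),Rm,1,.044,'m'),
(S((352,160)),F,0,-.077,'t'),(S((212,367)),Rm,0,.077,'t'),(S((290,310)),Rm,1,.018,'t'),(S((243,278)),F,1,-.018,'t'),
(T((469,60)),Rm,1,-.1,'c'),(T((472,540)),Rm,1,-.1,'c'),(T((460,40)),Rm,0,.125,'c'),(T((80,46)),Rm,0,.125,'c'),(T((460,553)),Rm,0,-.125,'c'),(T((80,560)),Rm,0,-.125,'c'),
(S((250,113)),Rm,1,-.1,'c'),(S((110,292)),Rm,1,-.1,'c'),(S((430,95)),Rm,0,-.125,'c'),(S((580,170)),Rm,0,-.125,'c'),(S((140,430)),Rm,0,.125,'c'),(S((340,546)),Rm,0,.125,'c')]
# per-camera xy offsets allowed for calibration (scene relative to top)
def res(q):
    cx,cy,a,mx,my,tx,ty,sx,sy=q
    off={'c':(0,0),'m':(mx,my),'t':(tx,ty)}
    out=[]
    for (f,u,v),z,ax,val,w in E:
        p=px(f,u,v,z)[:2]-[cx,cy]
        if f=='scene0': p=p-[sx,sy]
        l=np.array([np.cos(a)*p[0]+np.sin(a)*p[1],-np.sin(a)*p[0]+np.cos(a)*p[1]])-off[w]
        out.append((l[ax]-val)*1000)
    return np.array(out+[sx*300,sy*300])
r=least_squares(res,[.56,.15,0,0,.04,0,-.04,0,0],loss='soft_l1')
if __name__=='__main__':
    print(np.round(r.x,4)); print(np.round(res(r.x),1))
    cx,cy,a,mx,my,tx,ty,sx,sy=r.x
    c,s=np.cos(a),np.sin(a)
    for n,(x,y) in dict(m=(mx,my),t=(tx,ty)).items(): print(n,cx+c*x-s*y,cy+s*x+c*y)
    def lid(th,p):
        y,z=p[1],p[2]; # shut coords rel hinge; opening rotates free edge up
        Y=y*np.cos(th)+z*np.sin(th); Z=-y*np.sin(th)+z*np.cos(th)
        x=p[0]; Y+=.1
        return [cx+c*x-s*Y,cy+s*x+c*Y,.045+Z]
    M=[('top0',30+95/3.333,140+50/3.333,(.125,-.2,0)),('top0',30+50/3.333,140+62/3.333,(.125,-.2,.034)),('top0',30+65/3.333,140+523/3.333,(-.125,-.2,0)),('top0',30+22/3.333,140+524/3.333,(-.125,-.2,.034))]
    rr=least_squares(lambda q:np.concatenate([proj(f,lid(q[0],p))-[u,v] for f,u,v,p in M]),[1.95]); print(rr.x,rr.fun)
    th=rr.x[0]; print('edge',lid(th,(0,-.2,.034)),'inner',lid(th,(0,-.2,0)))
E
python3 fit.py
```

```text
[ 5.566e-01  1.389e-01  1.390e-02 -9.000e-04  4.600e-02 -3.000e-04
 -4.340e-02  1.200e-03  4.500e-03]
[ 2.6 -0.5  2.5 -1.3 -0.9 -0.5 -1.1  2.1  1.3 -0.8 -1.3  0.9 -1.2  0.5
 -0.5  2.8 -0.4  0.1  0.3 -0.6 -0.6  4.   0.9 -0.9 -0.2  0.5 -0.5  0.4
  0.1 -0.1  2.3  1.1 -2.3 -5.2  0.4  1.4]
m 0.5551327750637657 0.18488763773998415
t 0.5569450039177668 0.09550734767469943
[2.04176965] [-0.17200082  0.32518486  1.08536008 -0.2609686  -0.44109275 -0.21999202
 -0.21984085 -0.03019298]
edge [np.float64(0.5535555232657166), np.float64(0.35989494050711723), np.float64(0.20779778111918967)] inner [np.float64(0.5539768973800518), np.float64(0.32959955070694696), np.float64(0.22322541219824726)]
```

```bash
cat > fit2.py <<'E'
from h import *
from fit import E as CE
from scipy.optimize import least_squares
D=lambda x,y:('top0',285+x/5.714,185+y/5.714)
def fit(L,x0,offs=None):
    def res(q):
        a=q[2];o=[]
        for e in L:
            (f,u,v),z,ax,val=e[:4]
            p=px(f,u,v,z)[:2]-q[:2]
            l=[np.cos(a)*p[0]+np.sin(a)*p[1],-np.sin(a)*p[0]+np.cos(a)*p[1]]
            o.append((l[ax]-val)*1000)
        return np.array(o)
    r=least_squares(res,x0,loss='soft_l1'); return r.x,res(r.x)
for n,L in dict(
 mallet=[(D(120,106),.02,0,.0953),(D(230,89),.02,0,.0953),(D(105,200),.02,0,.0547),(D(255,175),.02,0,.0547),(D(250,571),.025,0,-.095),
 (D(160,230),.036,1,.013),(D(205,495),.036,1,.013),(D(218,200),.036,1,-.013),(D(279,540),.036,1,-.013),(D(74,160),.02,1,.042),(D(279,126),.02,1,-.042)],
 torch=[(D(655,112),.034,0,.075),(D(625,498),.02,0,-.075),(D(696,150),.03,1,-.016),(D(682,360),.03,1,-.016),(D(607,150),.008,1,.016),(D(594,360),.008,1,.016),(D(557,440),.008,1,.026),(D(697,440),.03,1,-.026)]).items():
    q,r=fit(L,[.55,-.1,0]); print(n,np.round(q,4),np.round(r,1))
for w in 'mtc':
    L=[e for e in CE if e[4]==w and e[0][0]=='top0']; q,r=fit(L,[.55,.15,0]); print('seat',w,np.round(q,4),np.round(r,1))
E
python3 fit2.py
```

```text
mallet [ 0.5446 -0.1453  0.1527] [-3.7 -3.8  1.   1.4  0.4 -0.6 -0.8  1.6  0.6 -1.9  1. ]
torch [ 0.5514 -0.3129 -0.118 ] [-0.8  0.8  1.   0.3 -0.7 -2.2 -0.4  2.3]
seat m [0.5546 0.185  0.0137] [ 2.5 -0.6  3.  -0.8 -0.4 -0.6 -1.2  1.9]
seat t [0.5572 0.0953 0.0193] [ 1.1 -1.1 -1.1  1.  -0.8  0.9]
seat c [0.5567 0.1389 0.0146] [ 0.8 -0.8 -0.3  0.5 -0.6  0.4]
```

```bash
cat > go.py <<'E'
import sys
from h import *
def plan(x,y,z,yaw):
    o=robot.get_obs(); p=o['tool_pos']; R=Ro.from_euler('xyz',o['ee_rot'])
    T=Ro.from_euler('xyz',[np.pi,0,yaw]); rv=(R.inv()*T).as_rotvec()
    d=np.array([x,y,z])-p
    print('t',o['time'],'pos',p.round(4),'yaw',o['ee_rot'].round(4),'w',round(o['width'],4),'F',o['wrist_force'].round(1),'j',o['joint_positions'].round(2))
    print('rot first',rv.round(4),'| shift in new axes mm',(T.inv().apply(d)*1000).round(1),'| in current axes',(R.inv().apply(d)*1000).round(1))
if __name__=='__main__': plan(*map(float,sys.argv[1:5]))
E
python3 go.py .5565 -.1435 .206 -1.418
```

```text
t 0.2 pos [ 0.1982 -0.5127  0.2048] yaw [-3.1415e+00  1.4000e-03 -1.2020e+00] w 0.0938 F [-0.5 -0.2  0.8] j [-1.31  0.09  1.37 -0.    1.68 -0.1 ]
rot first [0.     0.0014 0.216 ] | shift in new axes mm [-310.4 -410.3   -1.2] | in current axes [-215.2 -467.3   -0.9]
```

```bash
python3 -m handwheel '{"delta_pos": [[0,0,0],[0,0,0],[-31,-41,0],[-31,-41,0],[-31,-41,0],[-31,-41,0],[-31,-41,0],[-31,-41,0]], "rotation": [[0,0,0.108],[0,0,0.108],[0,0,0],[0,0,0],[0,0,0],[0,0,0],[0,0,0],[0,0,0]], "claw": [-1,-1,-1,-1,-1,-1,-1,-1]}'; python3 go.py .5565 -.1435 .1 -1.418
```

```text
time: 1.2
tool_pos: [0.414, -0.2904, 0.2054]
ee_rot: [-3.142, -0.0, -1.418]
wrist_force: [0.7, -0.7, 0.2]
width: 0.0939
t 1.2 pos [ 0.414  -0.2904  0.2054] yaw [-3.1416e+00 -1.0000e-04 -1.4181e+00] w 0.0939 F [ 0.7 -0.7  0.2] j [-0.72 -0.01  1.47 -0.    1.68  0.69]
rot first [-0.     -0.0001 -0.0001] | shift in new axes mm [-123.4 -163.2  105.4] | in current axes [-123.5 -163.2  105.3]
```

```bash
python3 -m handwheel '{"delta_pos": [[-31,-41,0],[-31,-41,0],[-31,-41,0],[-31,-40,0],[0,0,30],[0,0,30],[0,0,30],[0,0,16]], "rotation": [[0,0,0],[0,0,0],[0,0,0],[0,0,0],[0,0,0],[0,0,0],[0,0,0],[0,0,0]], "claw": [-1,-1,-1,-1,-1,-1,-1,-1]}'
python3 - <<'E'
from h import *
snap('top','top1');snap('scene','scene1');crop('top1',270,170,120,120,'f1');crop('scene1',260,200,120,120,'f2')
print(robot.get_obs()['tool_pos'])
E
python3 -c "
import cv2,numpy as np
a=cv2.imread('pics/f1.png');b=cv2.imread('pics/f2.png');cv2.imwrite('pics/f3.png',cv2.resize(np.hstack([a,b]),(800,400)))"
```

```text
time: 2.2
tool_pos: [0.5542, -0.1439, 0.0972]
ee_rot: [3.139, 0.002, -1.418]
wrist_force: [-0.5, -0.7, 0.5]
width: 0.0939
scale 5.0
scale 5.0
[ 0.55394255 -0.14396033  0.09714483]
```

View pics/f3.png

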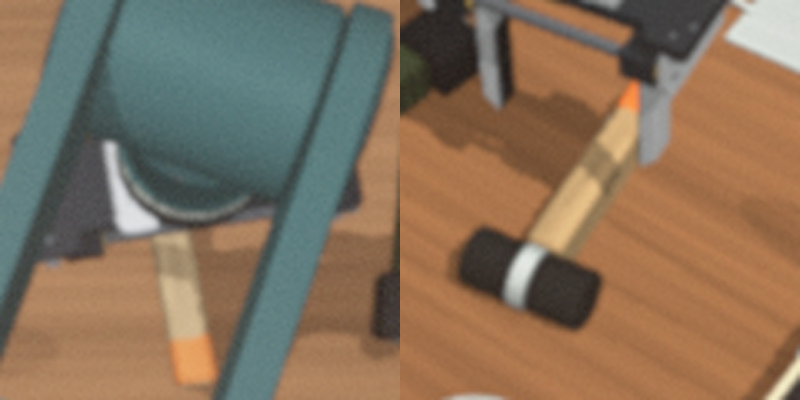

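```bash
python3 -m handwheel '{"delta_pos": [[0,-2,21],[0,0,21],[0,0,21],[0,0,18],[0,0,0],[0,0,0],[0,0,0],[0,0,0]], "rotation": [[0,0,0],[0,0,0],[0,0,0],[0,0,0],[0,0,0],[0,0,0],[0,0,0],[0,0,0]], "claw": [-1,-1,-1,-1,-1,1,1,1]}';  python3 go.py .5565 -.1435 .015 -1.418
```

```text
time: 3.3
tool_pos: [0.5578, -0.1443, 0.0194]
ee_rot: [-3.14, -0.001, -1.418]
wrist_force: [-0.2, -0.2, 0.8]
width: 0.0675
t 3.3 pos [ 0.5578 -0.1443  0.0194] yaw [-3.1402e+00 -8.0000e-04 -1.4179e+00] w 0.0675 F [-0.2 -0.2  0.8] j [-0.35  0.25  1.56 -0.    1.33  1.07]
rot first [-0.0014 -0.0008  0.0001] | shift in new axes mm [-1.   1.2  4.4] | in current axes [-1.   1.2  4.4]
```

```bash
python3 -m handwheel '{"delta_pos": [[0,0,3],[0,0,0],[0,0,0],[0,0,0],[0,0,0],[0,0,0],[0,0,0],[0,0,0]], "rotation": [[0,0,0],[0,0,0],[0,0,0],[0,0,0],[0,0,0],[0,0,0],[0,0,0],[0,0,0]], "claw": [1,1,1,1,1,1,1,1]}';  python3 go.py .5565 -.1435 .015 -1.418
python3 - <<'E'
from h import *
snap('scene','s2'); crop('s2',240,190,140,120,'s2c')
E
```

```text
time: 4.3
tool_pos: [0.5573, -0.1439, 0.0155]
ee_rot: [-3.142, 0.0, -1.418]
wrist_force: [-0.7, 1.5, -0.3]
width: 0.0258
t 4.3 pos [ 0.5573 -0.1439  0.0155] yaw [-3.1415e+00  4.0000e-04 -1.4180e+00] w 0.0258 F [-0.7  1.5 -0.3] j [-0.35  0.26  1.57  0.    1.32  1.07]
rot first [-0.0001  0.0004  0.    ] | shift in new axes mm [-0.5  0.7  0.5] | in current axes [-0.5  0.7  0.5]
scale 5.0
```

View pics/s2c.png

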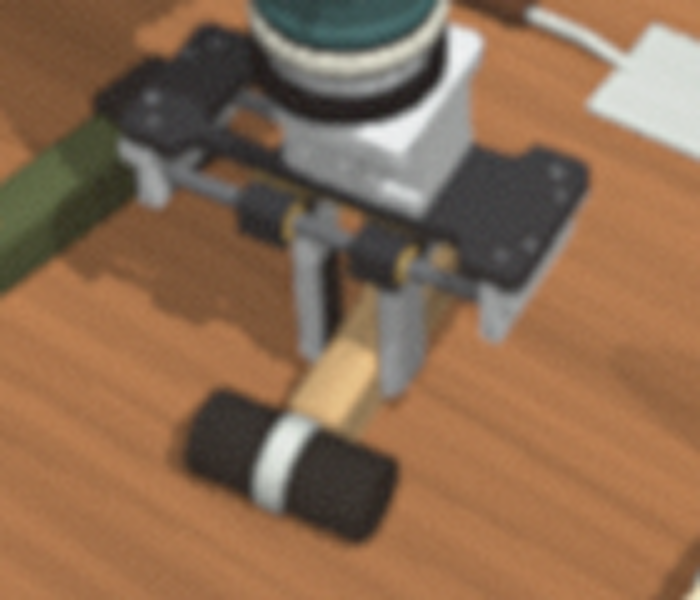

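```bash
python3 -m handwheel '{"delta_pos": [[0,0,-30],[0,0,-40],[0,0,-40],[-40,-2,0],[-45,-2.5,0],[-50,-3,0],[-50,-3,0],[-50,-3,0]], "rotation": [[0,0,0],[0,0,0.069],[0,0,0.069],[0,0,0],[0,0,0],[0,0,0],[0,0,0],[0,0,0]], "claw": [1,1,1,1,1,1,1,1]}';  python3 go.py .5700 .1851 .125 -1.5562
```

```text
time: 5.35
tool_pos: [0.5668, 0.0921, 0.1244]
ee_rot: [3.14, -0.001, -1.556]
wrist_force: [0.0, 0.5, -3.1]
width: 0.0255
t 5.35 pos [0.5668 0.0921 0.1244] yaw [ 3.1404e+00 -1.1000e-03 -1.5564e+00] w 0.0255 F [ 0.   0.5 -3.1] j [ 0.06  0.17  1.44 -0.    1.53  1.62]
rot first [ 0.0012 -0.0011 -0.0002] | shift in new axes mm [-93.   -4.5  -0.6] | in current axes [-93.   -4.5  -0.7]
```

```bash
python3 -m handwheel '{"delta_pos": [[-40,-2,0],[-33,-1.5,0],[-20,-1,0],[0,0,15],[0,0,10],[0,0,0],[0,0,0],[0,0,0]], "rotation": [[0,0,0],[0,0,0],[0,0,0],[0,0,0],[0,0,0],[0,0,0],[0,0,0],[0,0,0]], "claw": [1,1,1,1,1,1,1,1]}';  python3 go.py .5700 .1851 .095 -1.5562
python3 - <<'E'
from h import *
snap('scene','s3'); snap('top','t3');crop('s3',340,240,220,165,'s3c');crop('t3',40,120,240,200,'t3c')
E
```

```text
time: 6.35
tool_pos: [0.5709, 0.1837, 0.1011]
ee_rot: [-3.14, 0.0, -1.557]
wrist_force: [0.5, -0.4, -1.9]
width: 0.0263
t 6.35 pos [0.5709 0.1837 0.1011] yaw [-3.1403e+00  1.0000e-04 -1.5568e+00] w 0.0263 F [ 0.5 -0.4 -1.9] j [ 0.22  0.24  1.41 -0.    1.5   1.77]
rot first [-0.0013  0.0001 -0.0006] | shift in new axes mm [-1.4  0.9  6.1] | in current axes [-1.4  0.9  6.1]
scale 3.6363636363636362
scale 3.0
```

View pics/s3c.png

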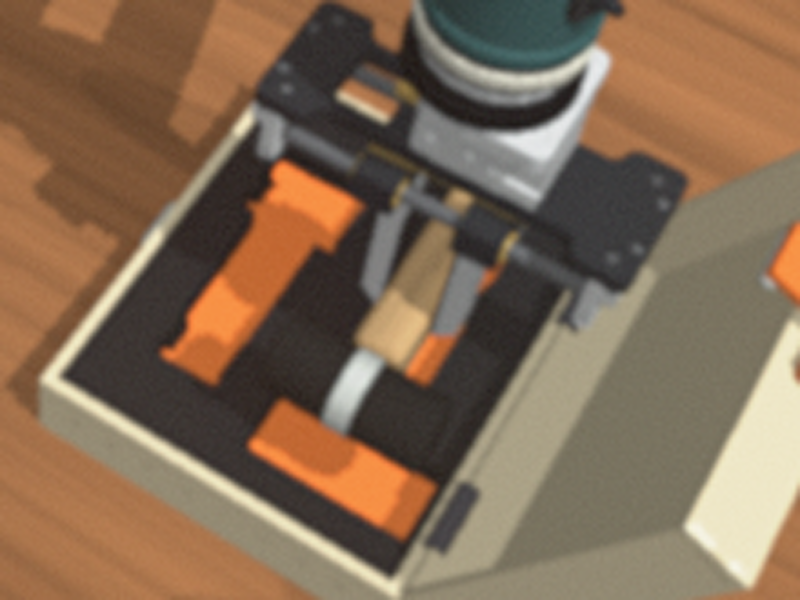

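View pics/t3c.png

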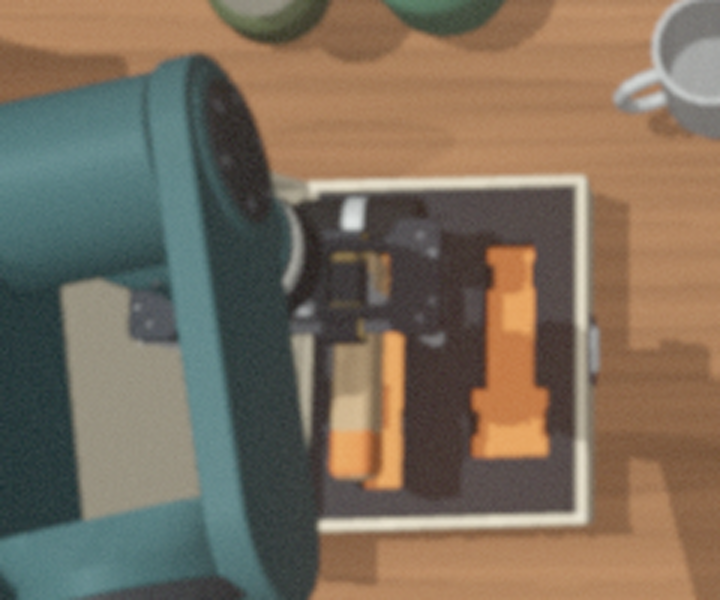

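Run:
```python
from h import *
a=.0139;tcp=np.array([.5709,.1837,.1011])
for f,u,v in [('t3',40+355/3,120+477/3)]:
    p=px(f,u,v,.1216); d=p[:2]-tcp[:2]; print('end centre local', d[0]*np.cos(a)+d[1]*np.sin(a), -d[0]*np.sin(a)+d[1]*np.cos(a))
for u in (330,381):
    p=px('t3',40+u/3,120+455/3,.1216); d=p[:2]-tcp[:2]; print('side y', -d[0]*np.sin(a)+d[1]*np.cos(a))
# white band/head-handle junction in scene: handle top/head junction ~ (355..410,340..370)
for u,v in [(372,352),(350,425)]:
    p=px('s3',340+u/3.636,240+v/3.636,.1256); d=p[:2]-tcp[:2]; print('scene', d)
```

```text
end centre local -0.10861258452628901 -0.0058694905822217844
side y 0.010669444892057268
side y -0.0222578102134549
scene [0.05048647 0.00189461]
scene [0.08976999 0.01211374]
```

```bash
python3 -m handwheel '{"delta_pos": [[-1,0.5,15],[0,0,15],[0,0,4],[0,0,0],[0,0,0],[0,0,0],[0,0,0],[0,0,0]], "rotation": [[0,0,0],[0,0,0],[0,0,0],[0,0,0],[0,0,0],[0,0,0],[0,0,0],[0,0,0]], "claw": [1,1,1,1,1,1,1,1]}';  python3 go.py .5700 .1851 .0655 -1.5562
python3 - <<'E'
from h import *
for i in range(6):
    snap('top','t4') if i==0 else None
    print(robot.get_obs()['tool_pos'])
snap('scene','s4'); crop('s4',390,270,120,100,'s4c');crop('t4',120,160,90,130,'t4c')
E
```

```text
time: 7.45
tool_pos: [0.57, 0.1851, 0.0667]
ee_rot: [-3.141, -0.0, -1.556]
wrist_force: [0.0, -0.2, -3.1]
width: 0.0256
t 7.45 pos [0.57   0.1851 0.0667] yaw [-3.1412 -0.     -1.556 ] w 0.0256 F [ 0.  -0.2 -3.1] j [ 0.22  0.26  1.45 -0.    1.43  1.78]
rot first [-0.0004 -0.      0.0002] | shift in new axes mm [0.  0.  1.2] | in current axes [0.  0.  1.2]
[0.57001606 0.1851183  0.06661509]
[0.57001606 0.1851183  0.06661509]
[0.57001606 0.1851183  0.06661509]
[0.57001606 0.1851183  0.06661509]
[0.57001606 0.1851183  0.06661509]
[0.57001606 0.1851183  0.06661509]
scale 6.0
scale 4.615384615384615
```

View pics/s4c.png

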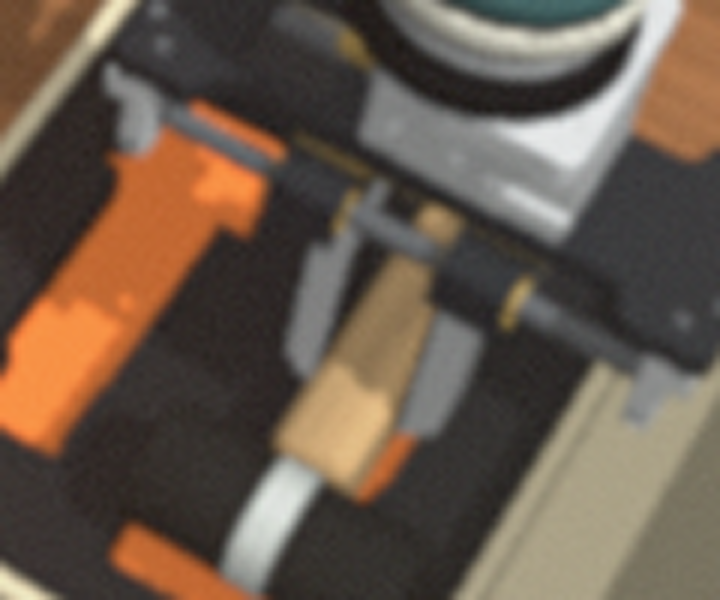

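View pics/t4c.png

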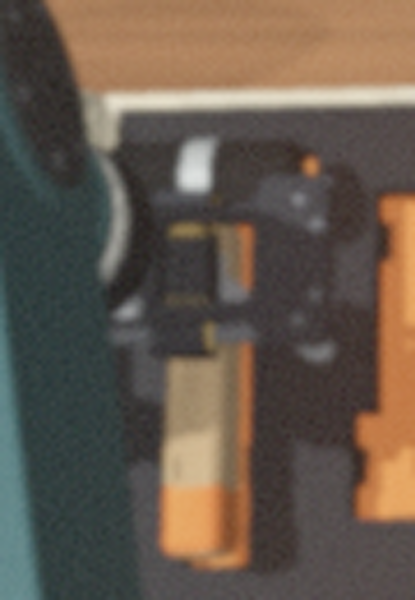

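```bash
python3 - <<'E'
from h import *
s=4.6154;a=.0145
def loc(u,v,z,o=(.556,.1849)):
    d=px('t4',120+u/s,160+v/s,z)[:2]-o; return np.round([d[0]*np.cos(a)+d[1]*np.sin(a), -d[0]*np.sin(a)+d[1]*np.cos(a)],4)
print('handle end', loc(190,553,.087),loc(190,553,.06),'rim end',loc(235,567,.045))
print('left top', loc(163,520,.087),'right top',loc(222,520,.087),'right bottom',loc(238,520,.06),'rim right',loc(250,520,.045))
E
crop() { :; }; python3 -c "
from h import *
crop('t4',145,225,40,66,'t4d')"
```

```text
handle end [-0.0936 -0.002 ] [-0.0922  0.0064] rim end [-0.0982 -0.0096]
left top [-0.0789  0.0102] right top [-0.0795 -0.0156] right bottom [-0.0779 -0.0148] rim right [-0.077  -0.0159]
scale 9.090909090909092
```

View pics/t4d.png

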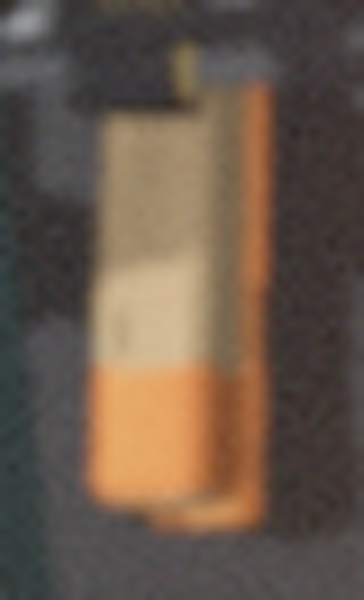

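```bash
python3 -c "
from h import *
crop('s4',395,320,80,60,'s4d')"
```

```text
scale 10.0
```

View pics/s4d.png

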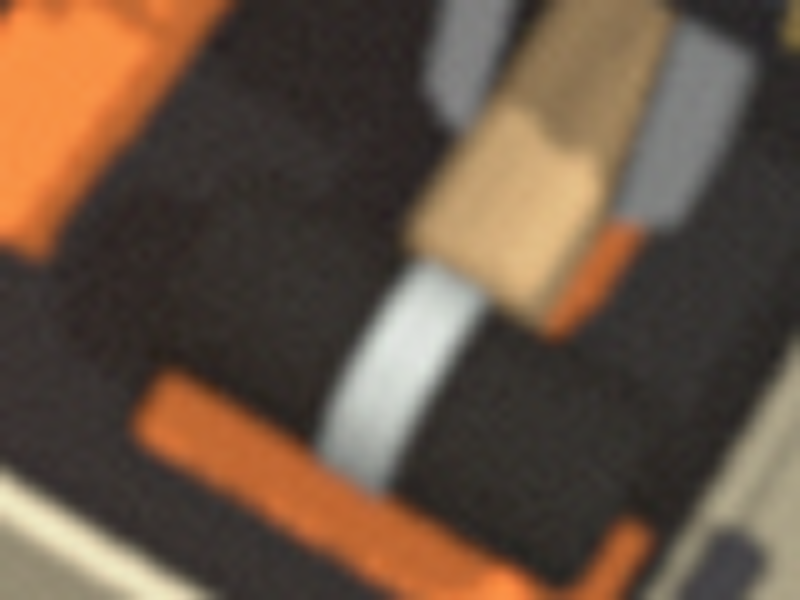

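```bash
cat > m.py <<'E'
from h import *
s=10;a=.0145;c,sn=np.cos(a),np.sin(a)
def loc(u,v,z,o=(.556,.1849)):
    d=px('s4',395+u/s,320+v/s,z)[:2]-o; return np.round([d[0]*c+d[1]*sn, -d[0]*sn+d[1]*c],4)
def pr(x,y,z,o=(.556,.1849)):
    p=proj('s4',[o[0]+c*x-sn*y,o[1]+sn*x+c*y,z]); return np.round((p-[395,320])*s,0)
print('junction meas',loc(412,240,.0872),loc(543,320,.0872))
print('pred',pr(.055,-.013,.0872),pr(.055,.013,.0872))
print('rim meas +x',loc(300,530,.045),loc(400,592,.045), 'end of head slot -y floor',loc(150,400,.027))
print('rim pred',pr(.097,-.044,.045),pr(.097,0,.045))
e=np.load('pics/s4.npz')['e']
# cylinder silhouette: points on cyl at given y
for y in (-.03,0):
    t=np.linspace(0,2*np.pi,721); P=np.array([pr(.075+.02*np.cos(k),y,.0512+.02+.02*np.sin(k)) for k in t]); i=P[:,1].argmax(); print('head sil',y,P[i])
for y in(-.044,-.02,0,.02,.044): print('rim at',y,pr(.097,y,.045),'floor',pr(.097,y,.027))
E
python3 m.py
```

```text
junction meas [ 0.0606 -0.0081] [0.0615 0.0178]
pred [402. 203.] [535. 279.]
rim meas +x [ 0.0985 -0.0031] [0.0988 0.0169] end of head slot -y floor [ 0.0821 -0.0407]
rim pred [103. 402.] [320. 533.]
head sil -0.03 [198. 380.]
head sil 0 [346. 470.]
rim at -0.044 [103. 402.] floor [ 93. 450.]
rim at -0.02 [220. 473.] floor [208. 520.]
rim at 0 [320. 533.] floor [306. 580.]
rim at 0.02 [421. 594.] floor [406. 640.]
rim at 0.044 [544. 668.] floor [527. 714.]
```

```bash
python3 -m handwheel '{"delta_pos": [[-1,1,0],[0,0,3],[0,0,3],[0,0,2],[0,0,2],[0,0,1],[0,0,0],[0,0,0]], "rotation": [[0,0,0],[0,0,0],[0,0,0],[0,0,0],[0,0,0],[0,0,0],[0,0,0],[0,0,0]], "claw": [1,1,1,1,1,1,1,1]}';  python3 go.py .5690 .1861 .055 -1.5562
```

```text
time: 8.55
tool_pos: [0.569, 0.1861, 0.0556]
ee_rot: [-3.141, -0.0, -1.556]
wrist_force: [-0.1, 0.8, -3.4]
width: 0.026
t 8.55 pos [0.569  0.1861 0.0556] yaw [-3.1414 -0.     -1.556 ] w 0.026 F [-0.1  0.8 -3.4] j [ 0.22  0.27  1.46 -0.    1.41  1.78]
rot first [-0.0002 -0.      0.0002] | shift in new axes mm [ 0.  -0.   0.6] | in current axes [ 0.  -0.   0.6]
```

```bash
python3 -m handwheel '{"delta_pos": [[0,0,2],[0,0,2],[0,0,2],[0,0,1],[0,0,1],[0,0,0],[0,0,0],[0,0,0]], "rotation": [[0,0,0],[0,0,0],[0,0,0],[0,0,0],[0,0,0],[0,0,0],[0,0,0],[0,0,0]], "claw": [1,1,1,1,1,1,1,1]}';  python3 go.py .5690 .1861 .0475 -1.5562
python3 -c "
from h import *
snap('scene','s5');crop('s5',340,240,200,150,'s5c')"
```

```text
time: 9.55
tool_pos: [0.5694, 0.187, 0.0499]
ee_rot: [-3.14, 0.002, -1.556]
wrist_force: [-4.6, 1.0, 6.7]
width: 0.0259
t 9.55 pos [0.5694 0.187  0.0499] yaw [-3.1396e+00  1.6000e-03 -1.5558e+00] w 0.0259 F [-4.6  1.   6.7] j [0.22 0.27 1.47 0.   1.4  1.78]
rot first [-0.002   0.0016  0.0004] | shift in new axes mm [0.9 0.4 2.4] | in current axes [0.9 0.4 2.4]
scale 4.0
```

View pics/s5c.png

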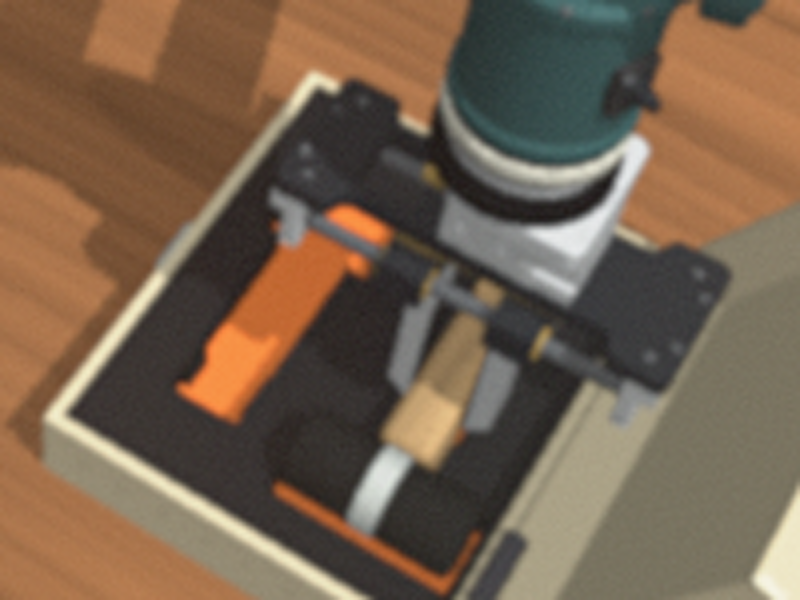

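```bash
python3 -m handwheel '{"delta_pos": [[-0.5,1,0],[0,0,0],[0,0,1],[0,0,0],[0,0,0],[0,0,0],[0,0,0],[0,0,0]], "rotation": [[0,0,0],[0,0,0],[0,0,0],[0,0,0],[0,0,0],[0,0,0],[0,0,0],[0,0,0]], "claw": [1,1,1,1,1,1,1,1]}';  python3 go.py .5690 .1861 .0475 -1.5562
```

```text
time: 10.6
tool_pos: [0.5694, 0.187, 0.0498]
ee_rot: [-3.137, 0.001, -1.556]
wrist_force: [-1.8, 1.6, 9.3]
width: 0.0255
t 10.6 pos [0.5694 0.187  0.0498] yaw [-3.1372e+00  8.0000e-04 -1.5560e+00] w 0.0255 F [-1.8  1.6  9.3] j [ 0.22  0.27  1.47 -0.    1.39  1.78]
rot first [-0.0044  0.0008  0.0002] | shift in new axes mm [0.9 0.4 2.3] | in current axes [0.9 0.4 2.3]
```

```bash
python3 -m handwheel '{"delta_pos": [[0,0,-1],[0,0,0],[0,0,0],[0,0,0],[0,0,0],[0,0,-15],[0,0,-20],[0,0,-15]], "rotation": [[0,0,0],[0,0,0],[0,0,0],[0,0,0],[0,0,0],[0,0,0],[0,0,0],[0,0,0]], "claw": [1,0,0,0,0,0,0,0]}';  python3 go.py .549 .1855 .09 -1.5562
python3 -c "
from h import *
snap('scene','s6');crop('s6',340,240,200,150,'s6c')"
```

```text
time: 11.6
tool_pos: [0.5686, 0.1867, 0.0996]
ee_rot: [-3.139, 0.0, -1.556]
wrist_force: [1.0, 0.7, 0.0]
width: 0.0472
t 11.6 pos [0.5686 0.1867 0.0996] yaw [-3.1393e+00  3.0000e-04 -1.5560e+00] w 0.0472 F [1.  0.7 0. ] j [ 0.22  0.23  1.41 -0.    1.49  1.78]
rot first [-0.0023  0.0003  0.0002] | shift in new axes mm [ 1.  19.6  9.6] | in current axes [ 1.  19.6  9.6]
scale 4.0
```

View pics/s6c.png

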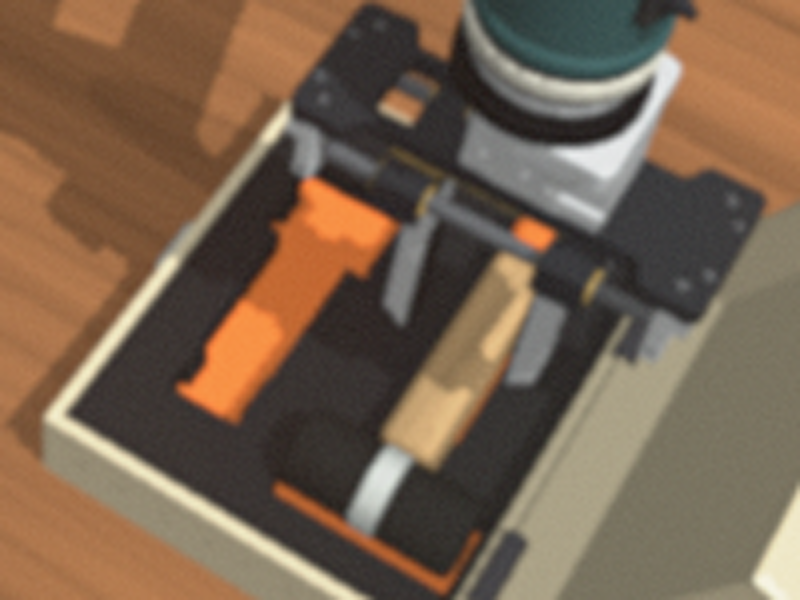

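```bash
python3 -m handwheel '{"delta_pos": [[0.5,10,0],[0,10,0],[0,0,0],[0,0,0],[0,0,8],[0,0,8],[0,0,5],[0,0,0]], "rotation": [[0,0,0],[0,0,0],[0,0,0],[0,0,0],[0,0,0],[0,0,0],[0,0,0],[0,0,0]], "claw": [1,1,1,1,1,1,1,1]}';  python3 go.py .549 .186 .063 -1.5562
```

```text
time: 12.65
tool_pos: [0.5474, 0.1857, 0.0755]
ee_rot: [3.14, -0.0, -1.556]
wrist_force: [-0.5, 0.8, 0.8]
width: 0.0003
t 12.65 pos [0.5474 0.1857 0.0755] yaw [ 3.1399e+00 -5.0000e-04 -1.5560e+00] w 0.0003 F [-0.5  0.8  0.8] j [ 0.23  0.21  1.49 -0.    1.44  1.79]
rot first [ 0.0016 -0.0005  0.0002] | shift in new axes mm [-0.3 -1.6 12.5] | in current axes [-0.3 -1.6 12.5]
```

```bash
python3 -m handwheel '{"delta_pos": [[0,-1.5,3],[0,0,2],[0,0,2],[0,0,2],[0,0,2],[0,0,1.5],[0,0,1],[0,0,0]], "rotation": [[0,0,0],[0,0,0],[0,0,0],[0,0,0],[0,0,0],[0,0,0],[0,0,0],[0,0,0]], "claw": [1,1,1,1,1,1,1,1]}';  python3 go.py .549 .186 .063 -1.5562
```

```text
time: 13.65
tool_pos: [0.5514, 0.1862, 0.0672]
ee_rot: [-3.136, 0.001, -1.556]
wrist_force: [-2.2, -0.2, 11.7]
width: 0.0005
t 13.65 pos [0.5514 0.1862 0.0672] yaw [-3.1356e+00  1.0000e-03 -1.5559e+00] w 0.0005 F [-2.2 -0.2 11.7] j [ 0.23  0.22  1.5  -0.    1.42  1.78]
rot first [-0.006   0.001   0.0002] | shift in new axes mm [0.2 2.4 4.2] | in current axes [0.2 2.4 4.2]
```

```bash
python3 -m handwheel '{"delta_pos": [[0,0,1],[0,0,1],[0,0,1],[0,0,1],[0,0,1],[0,0,0],[0,0,0],[0,0,0]], "rotation": [[0,0,0],[0,0,0],[0,0,0],[0,0,0],[0,0,0],[0,0,0],[0,0,0],[0,0,0]], "claw": [1,1,1,1,1,1,1,1]}';  python3 go.py .549 .186 .063 -1.5562
```

```text
time: 14.65
tool_pos: [0.5514, 0.1863, 0.0638]
ee_rot: [-3.135, 0.001, -1.556]
wrist_force: [-4.2, -1.5, 17.0]
width: 0.0006
t 14.65 pos [0.5514 0.1863 0.0638] yaw [-3.1351e+00  1.1000e-03 -1.5558e+00] w 0.0006 F [-4.2 -1.5 17. ] j [ 0.23  0.22  1.5  -0.    1.41  1.78]
rot first [-0.0065  0.0011  0.0004] | shift in new axes mm [0.2 2.4 0.8] | in current axes [0.2 2.4 0.8]
```

```bash
python3 -m handwheel '{"delta_pos": [[0,0,1],[0,0,1],[0,0,1],[0,0,1],[0,0,0],[0,0,0],[0,0,0],[0,0,0]], "rotation": [[0,0,0],[0,0,0],[0,0,0],[0,0,0],[0,0,0],[0,0,0],[0,0,0],[0,0,0]], "claw": [1,1,1,1,1,1,1,1]}';  python3 go.py .549 .186 .063 -1.5562
python3 -c "
from h import *
snap('scene','s7');crop('s7',340,240,200,150,'s7c')"
```

```text
time: 15.65
tool_pos: [0.5515, 0.1863, 0.0631]
ee_rot: [-3.134, 0.001, -1.556]
wrist_force: [-9.8, -2.3, 29.3]
width: 0.0002
t 15.65 pos [0.5515 0.1863 0.0631] yaw [-3.1340e+00  1.3000e-03 -1.5557e+00] w 0.0002 F [-9.8 -2.3 29.3] j [ 0.23  0.22  1.51 -0.    1.41  1.78]
rot first [-0.0076  0.0013  0.0005] | shift in new axes mm [0.3 2.5 0.1] | in current axes [0.3 2.5 0.1]
scale 4.0
```

View pics/s7c.png

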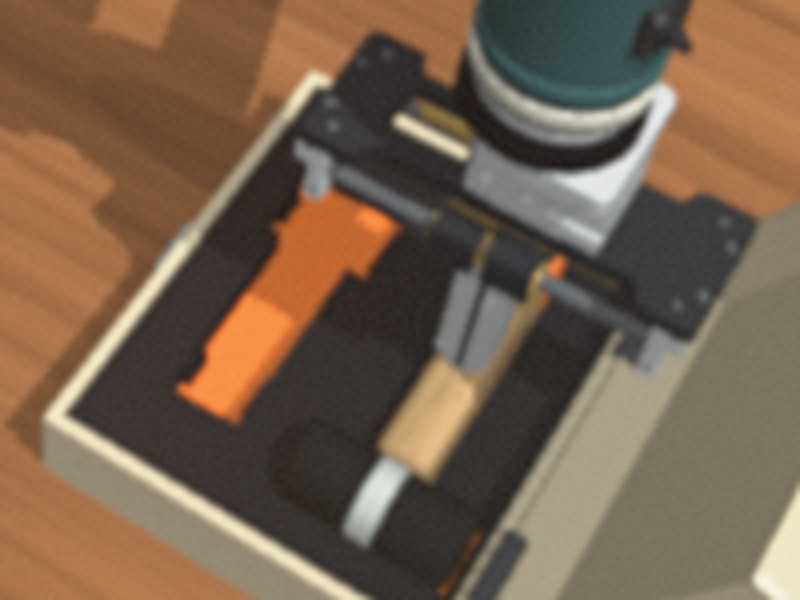

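```bash
python3 -c "
from h import *
print(px('top0',516,247,.2),px('top0',475,256.5,.02), px('top0',505,254,.17))
print(px('top0',277,140,.085))"; python3 go.py .5494 -.3127 .16 -1.689
```

```text
[ 0.51020712 -0.48940885  0.2       ] [ 0.51054612 -0.48364149  0.02      ] [ 0.5006602  -0.48211212  0.17      ]
[ 0.75678031 -0.05136196  0.085     ]
t 15.7 pos [0.5515 0.1863 0.0631] yaw [-3.1340e+00  1.2000e-03 -1.5557e+00] w 0.0004 F [-10.6  -2.6  28.8] j [ 0.23  0.22  1.51 -0.    1.41  1.78]
rot first [-0.0075  0.0018  0.1333] | shift in new axes mm [495.8 -56.8 -96.9] | in current axes [498.8   8.9 -97.6]
```

```bash
python3 -m handwheel '{"delta_pos": [[0,0,-30],[0,0,-40],[0,0,-35],[45,-5,0],[55,-6.3,0],[55,-6.3,0],[55,-6.3,0],[55,-6.3,0]], "rotation": [[0,0,0],[0,0,0.0667],[0,0,0.0666],[0,0,0],[0,0,0],[0,0,0],[0,0,0],[0,0,0]], "claw": [1,1,1,-1,-1,-1,-1,-1]}';  python3 go.py .5494 -.3127 .16 -1.689
python3 -c "
from h import *
snap('scene','s8');crop('s8',340,240,200,150,'s8c')"
```

```text
time: 16.7
tool_pos: [0.5479, -0.0826, 0.1592]
ee_rot: [-3.141, -0.0, -1.689]
wrist_force: [0.8, 0.1, 0.1]
width: 0.0469
t 16.7 pos [ 0.5479 -0.0826  0.1592] yaw [-3.1408e+00 -1.0000e-04 -1.6891e+00] w 0.0469 F [0.8 0.1 0.1] j [-0.25  0.11  1.44 -0.    1.59  1.44]
rot first [-0.0008 -0.0001 -0.0001] | shift in new axes mm [228.3 -28.6  -0.8] | in current axes [228.3 -28.6  -0.8]
scale 4.0
```

View pics/s8c.png

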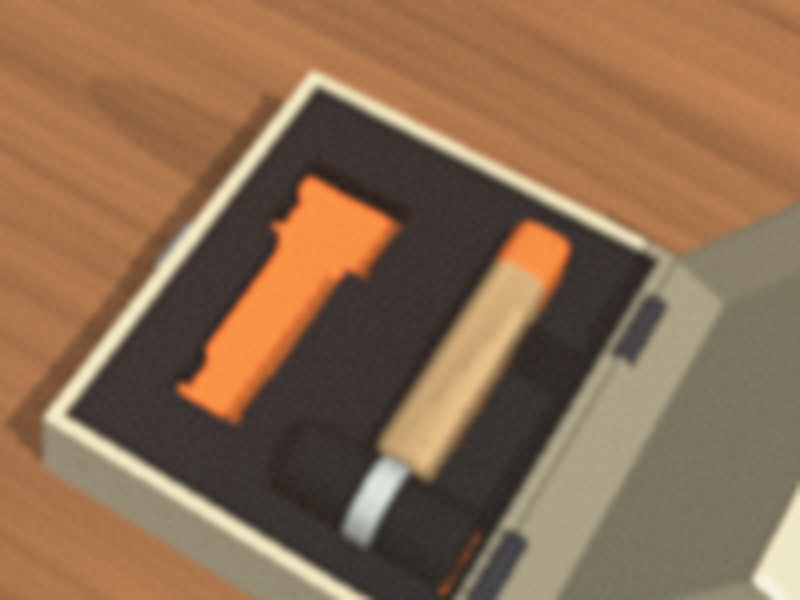

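```bash
python3 -m handwheel '{"delta_pos": [[55,-7,0],[55,-7,0],[55,-7,0],[45,-6,0],[18,-1.5,20],[0,0,25],[0,0,25],[0,0,0]], "rotation": [[0,0,0],[0,0,0],[0,0,0],[0,0,0],[0,0,0],[0,0,0],[0,0,0],[0,0,0]], "claw": [-1,-1,-1,-1,-1,-1,-1,-1]}';  python3 go.py .5494 -.3127 .015 -1.689
python3 -c "
from h import *
snap('scene','s9');crop('s9',180,150,160,120,'s9c')"
```

```text
time: 17.75
tool_pos: [0.5475, -0.3079, 0.0847]
ee_rot: [3.135, 0.004, -1.688]
wrist_force: [0.6, -0.4, -0.0]
width: 0.0939
t 17.75 pos [ 0.5475 -0.3079  0.0847] yaw [ 3.1347  0.0042 -1.6882] w 0.0939 F [ 0.6 -0.4 -0. ] j [-0.6   0.32  1.34  0.    1.49  1.09]
rot first [0.0069 0.0042 0.0008] | shift in new axes mm [ 4.5 -2.4 69.7] | in current axes [ 4.8 -2.9 69.6]
scale 5.0
```

View pics/s9c.png

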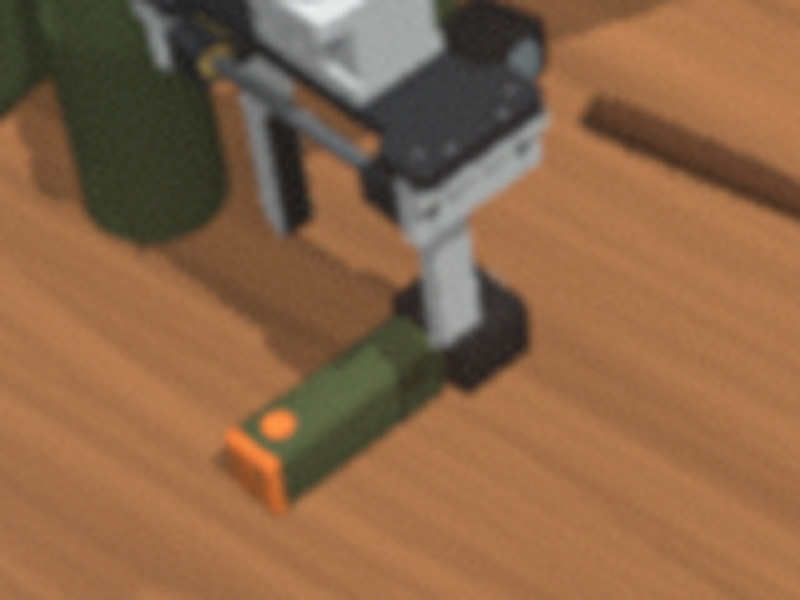

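```bash
python3 -m handwheel '{"delta_pos": [[0,0,20],[0,0,20],[0,0,20],[0,0,9],[0,0,0],[0,0,0],[0,0,0],[0,0,0]], "rotation": [[0,0,0],[0,0,0],[0,0,0],[0,0,0],[0,0,0],[0,0,0],[0,0,0],[0,0,0]], "claw": [-1,-1,-1,-1,-1,-1,-1,0.2]}';  python3 go.py .5494 -.3127 .015 -1.689
```

```text
time: 18.8
tool_pos: [0.5498, -0.311, 0.0208]
ee_rot: [-3.14, -0.001, -1.689]
wrist_force: [-0.2, -0.3, -0.2]
width: 0.0873
t 18.8 pos [ 0.5498 -0.311   0.0208] yaw [-3.1403e+00 -7.0000e-04 -1.6894e+00] w 0.0873 F [-0.2 -0.3 -0.2] j [-0.6   0.36  1.41 -0.    1.36  1.08]
rot first [-0.0013 -0.0007 -0.0004] | shift in new axes mm [1.8 0.2 5.8] | in current axes [1.8 0.2 5.8]
```

```bash
python3 -m handwheel '{"delta_pos": [[1.7,0,3],[0,0,2.5],[0,0,0],[0,0,0],[0,0,0],[0,0,0],[0,0,0],[0,0,0]], "rotation": [[0,0,0],[0,0,0],[0,0,0],[0,0,0],[0,0,0],[0,0,0],[0,0,0],[0,0,0]], "claw": [1,1,1,1,1,1,1,1]}';  python3 go.py .5494 -.3127 .015 -1.689
```

```text
time: 19.8
tool_pos: [0.5493, -0.3121, 0.0146]
ee_rot: [-3.141, 0.0, -1.689]
wrist_force: [-0.2, 2.3, 0.8]
width: 0.0317
t 19.8 pos [ 0.5493 -0.3121  0.0146] yaw [-3.1414e+00  3.0000e-04 -1.6892e+00] w 0.0317 F [-0.2  2.3  0.8] j [-0.61  0.37  1.42  0.    1.35  1.08]
rot first [-0.0001  0.0003 -0.0002] | shift in new axes mm [ 0.6 -0.1 -0.4] | in current axes [ 0.6 -0.1 -0.4]
```

```bash
python3 go.py .5546 .0967 .12 -1.5562
```

```text
t 19.8 pos [ 0.5493 -0.3121  0.0146] yaw [-3.1414e+00  3.0000e-04 -1.6892e+00] w 0.0317 F [-0.2  2.3  0.8] j [-0.61  0.37  1.42  0.    1.35  1.08]
rot first [-0.0002  0.0003 -0.133 ] | shift in new axes mm [-408.7  -11.2 -105.4] | in current axes [-406.6   43.1 -105.3]
```

```bash
python3 -m handwheel '{"delta_pos": [[0,0,-30],[0,0,-40],[0,0,-35],[-45,-1.2,0],[-54,-1.5,0],[-54,-1.5,0],[-54,-1.5,0],[-54,-1.5,0]], "rotation": [[0,0,0],[0,0,-0.0665],[0,0,-0.0665],[0,0,0],[0,0,0],[0,0,0],[0,0,0],[0,0,0]], "claw": [1,1,1,1,1,1,1,1]}' &&  python3 -m handwheel '{"delta_pos": [[-54,-1.5,0],[-50,-1.5,0],[-30,-1,0],[-14,0,0],[0,0,20],[0,0,20],[0,0,8],[0,0,0]], "rotation": [[0,0,0],[0,0,0],[0,0,0],[0,0,0],[0,0,0],[0,0,0],[0,0,0],[0,0,0]], "claw": [1,1,1,1,1,1,1,1]}'; python3 go.py .5546 .0967 .07 -1.5562
python3 -c "
from h import *
snap('scene','s10');crop('s10',340,230,160,120,'s10c');snap('top','t10');crop('t10',130,165,130,140,'t10c')"
```

```text
time: 20.8
tool_pos: [0.552, -0.0498, 0.1186]
ee_rot: [3.14, -0.0, -1.557]
wrist_force: [-0.1, 0.6, -2.0]
width: 0.0318
time: 21.8
tool_pos: [0.554, 0.096, 0.0707]
ee_rot: [3.14, -0.001, -1.557]
wrist_force: [-0.6, 0.0, -2.9]
width: 0.0319
t 21.8 pos [0.554  0.096  0.0707] yaw [ 3.1398e+00 -6.0000e-04 -1.5572e+00] w 0.0319 F [-0.6  0.  -2.9] j [ 0.07  0.18  1.54 -0.    1.43  1.63]
rot first [ 0.0017 -0.0006 -0.001 ] | shift in new axes mm [-0.7 -0.6  0.7] | in current axes [-0.7 -0.6  0.7]
scale 5.0
scale 4.285714285714286
```

View pics/s10c.png

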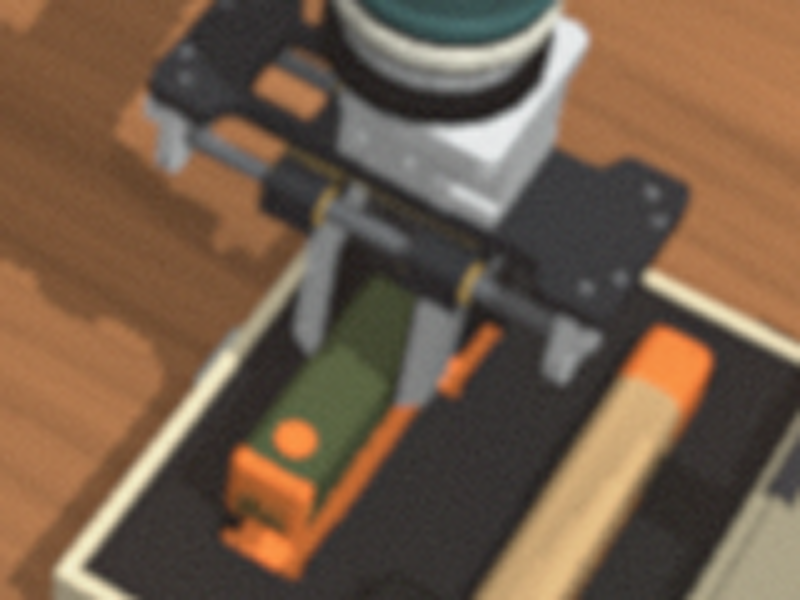

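View pics/t10c.png

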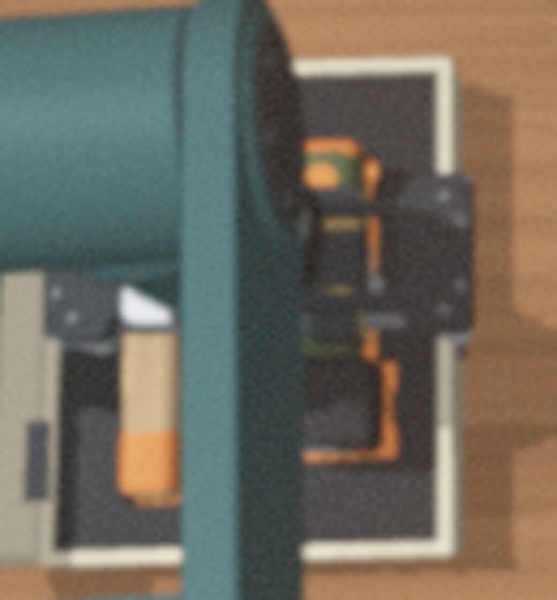

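Run:
```python
from h import *
a=.0145;c,sn=np.cos(a),np.sin(a);o=(.5568,.0967)
def L(f,off,s,u,v,z):
    d=px(f,off[0]+u/s,off[1]+v/s,z)[:2]-o; return np.round([d[0]*c+d[1]*sn, -d[0]*sn+d[1]*c],4)
t=lambda u,v,z:L('t10',(130,165),4.2857,u,v,z)
s=lambda u,v,z:L('s10',(340,230),5,u,v,z)
print('T +x end',t(335,138,.0915),'head -x',t(345,447,.09),t(345,449,.062),'rim -x (-.077)',t(345,463,.045),'head -y',t(380,410,.09),'rim head -y(-.028)',t(399,410,.045))
print('S +x end top L,R',s(232,450,.0915),s(312,495,.0915),'bottom end',s(262,530,.06),'rim +x corner +y (.077,.018)',s(297,578,.045),'-y',s(222,535,.045),'rim +y mid',s(370,465,.045),'body +y top',s(375,415,.0915))
```

```text
T +x end [ 0.0745 -0.0074] head -x [-0.0745 -0.0134] [-0.0734 -0.0077] rim -x (-.077) [-0.0791 -0.0044] head -y [-0.0574 -0.0297] rim head -y(-.028) [-0.0534 -0.0308]
S +x end top L,R [ 0.072  -0.0153] [0.0716 0.0176] bottom end [0.0764 0.003 ] rim +x corner +y (.077,.018) [0.0779 0.0203] -y [ 0.0784 -0.0115] rim +y mid [0.0202 0.0181] body +y top [0.0292 0.0191]
```

```bash
python3 -m handwheel '{"delta_pos": [[-0.5,0,4],[0,0,3],[0,0,3],[0,0,2],[0,0,2],[0,0,1],[0,0,0],[0,0,0]], "rotation": [[0,0,0],[0,0,0],[0,0,0],[0,0,0],[0,0,0],[0,0,0],[0,0,0],[0,0,0]], "claw": [1,1,1,1,1,1,1,1]}';  python3 go.py .5546 .0967 .055 -1.5562
```

```text
time: 22.9
tool_pos: [0.5546, 0.0973, 0.0566]
ee_rot: [-3.141, -0.0, -1.556]
wrist_force: [0.1, 0.6, -2.6]
width: 0.0315
t 22.9 pos [0.5546 0.0973 0.0566] yaw [-3.1414e+00 -1.0000e-04 -1.5563e+00] w 0.0315 F [ 0.1  0.6 -2.6] j [ 0.07  0.19  1.55 -0.    1.4   1.63]
rot first [-0.0002 -0.0001 -0.0001] | shift in new axes mm [ 0.6 -0.   1.6] | in current axes [ 0.6 -0.   1.6]
```

```bash
python3 -m handwheel '{"delta_pos": [[0,0,2],[0,0,2],[0,0,2],[0,0,1],[0,0,1],[0,0,0],[0,0,0],[0,0,0]], "rotation": [[0,0,0],[0,0,0],[0,0,0],[0,0,0],[0,0,0],[0,0,0],[0,0,0],[0,0,0]], "claw": [1,1,1,1,1,1,1,1]}';  python3 go.py .5546 .0967 .055 -1.5562
python3 -c "
from h import *
snap('scene','s11');crop('s11',340,230,160,120,'s11c')"
```

```text
time: 23.9
tool_pos: [0.5547, 0.0968, 0.0493]
ee_rot: [-3.141, -0.001, -1.556]
wrist_force: [-3.1, -3.2, 5.4]
width: 0.0318
t 23.9 pos [0.5547 0.0968 0.0493] yaw [-3.1410e+00 -9.0000e-04 -1.5563e+00] w 0.0318 F [-3.1 -3.2  5.4] j [ 0.07  0.2   1.56 -0.    1.38  1.63]
rot first [-0.0006 -0.0009 -0.0001] | shift in new axes mm [ 0.1  0.1 -5.7] | in current axes [ 0.1  0.1 -5.7]
scale 5.0
```

View pics/s11c.png

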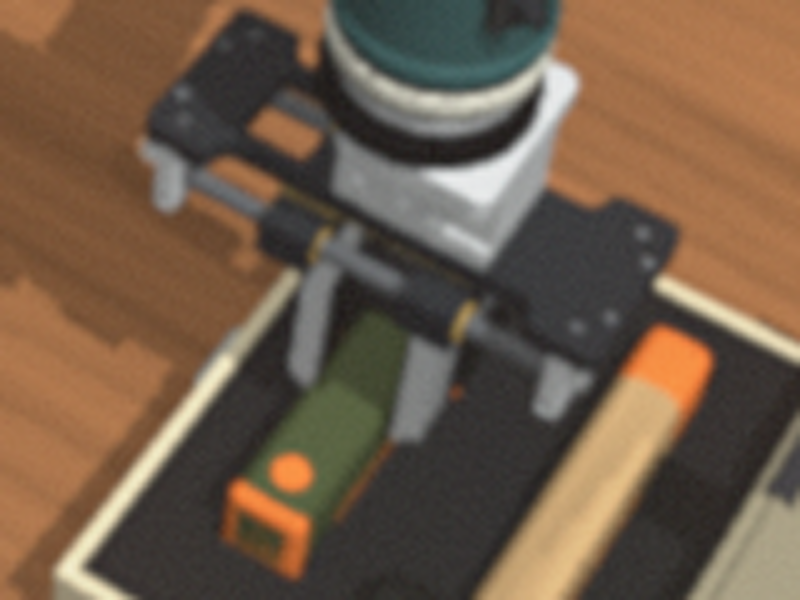

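```bash
python3 -m handwheel '{"delta_pos": [[0,0,-1],[0,0,0],[0,0,0],[0,0,0],[0,0,-12],[0,0,-20],[0,-2.5,0],[0,0,0]], "rotation": [[0,0,0],[0,0,0],[0,0,0],[0,0,0],[0,0,0],[0,0,0],[0,0,0],[0,0,0]], "claw": [1,0,0,0,0,0.5,1,1]}' && python3 -m handwheel '{"delta_pos": [[0,0,0],[0,0,0],[0,0,0],[0,0,0],[0,0,4],[0,0,3],[0,0,0],[0,0,0]], "rotation": [[0,0,0],[0,0,0],[0,0,0],[0,0,0],[0,0,0],[0,0,0],[0,0,0],[0,0,0]], "claw": [1,1,1,1,1,1,1,1]}';  python3 go.py .5568 .0967 .063 -1.5562
python3 -c "
from h import *
snap('scene','s12');crop('s12',340,230,160,120,'s12c')"
```

```text
time: 24.95
tool_pos: [0.5571, 0.0973, 0.0814]
ee_rot: [-3.141, 0.0, -1.556]
wrist_force: [0.3, 0.6, 0.1]
width: 0.0205
time: 25.95
tool_pos: [0.557, 0.0973, 0.0744]
ee_rot: [-3.142, -0.0, -1.556]
wrist_force: [0.3, -0.0, 0.2]
width: 0.0007
t 25.95 pos [0.557  0.0973 0.0744] yaw [-3.1416e+00 -1.0000e-04 -1.5563e+00] w 0.0007 F [ 0.3 -0.   0.2] j [ 0.07  0.18  1.53 -0.    1.43  1.63]
rot first [-0.     -0.0001 -0.0001] | shift in new axes mm [ 0.6  0.2 11.4] | in current axes [ 0.6  0.2 11.4]
scale 5.0
```

View pics/s12c.png

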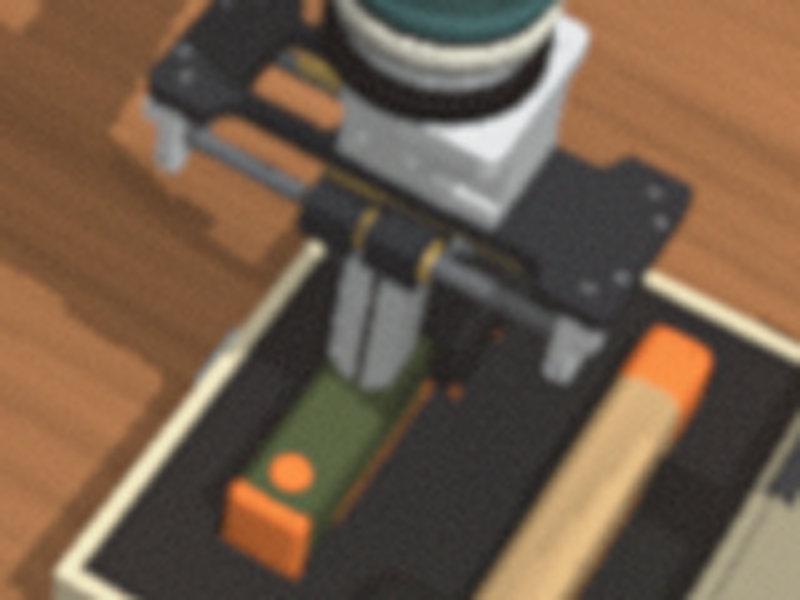

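```bash
python3 -m handwheel '{"delta_pos": [[0,0,3],[0,0,2],[0,0,2],[0,0,2],[0,0,2],[0,0,1],[0,0,1],[0,0,1]], "rotation": [[0,0,0],[0,0,0],[0,0,0],[0,0,0],[0,0,0],[0,0,0],[0,0,0],[0,0,0]], "claw": [1,1,1,1,1,1,1,1]}' && python3 -m handwheel '{"delta_pos": [[0,0,1],[0,0,1],[0,0,1],[0,0,0],[0,0,0],[0,0,0],[0,0,0],[0,0,0]], "rotation": [[0,0,0],[0,0,0],[0,0,0],[0,0,0],[0,0,0],[0,0,0],[0,0,0],[0,0,0]], "claw": [1,1,1,1,1,1,1,1]}'
```

```text
time: 27.0
tool_pos: [0.5591, 0.0976, 0.0654]
ee_rot: [-3.135, 0.0, -1.556]
wrist_force: [-3.6, -0.7, 16.0]
width: 0.0001
time: 28.0
tool_pos: [0.5592, 0.0976, 0.0633]
ee_rot: [-3.135, 0.0, -1.556]
wrist_force: [-5.1, -0.3, 18.6]
width: 0.0005
```

```bash
python3 -m handwheel '{"delta_pos": [[0,0,1],[0,0,1],[0,0,0],[0,0,0],[0,0,-10],[0,0,-30],[0,0,-40],[0,0,-40]], "rotation": [[0,0,0],[0,0,0],[0,0,0],[0,0,0],[0,0,0],[0,0,0],[0,0,0],[0,0,0]], "claw": [1,1,1,1,1,1,1,1]}'
python3 -c "
from h import *
print(robot.get_obs()['joint_positions'])
snap('scene','s13');crop('s13',340,240,200,150,'s13c');snap('top','t13')"
```

```text
time: 29.0
tool_pos: [0.5565, 0.0973, 0.1758]
ee_rot: [3.14, -0.0, -1.556]
wrist_force: [-0.7, 0.4, -0.2]
width: 0.0003
[ 7.27161185e-02  1.29198269e-01  1.38336635e+00 -1.12248999e-04
  1.63056295e+00  1.62903033e+00]
scale 4.0
```

View pics/s13c.png

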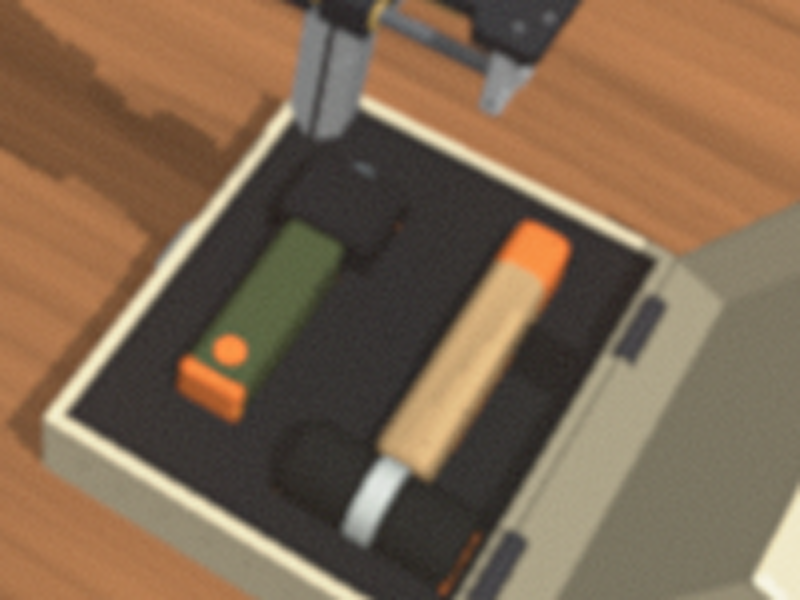

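View pics/s13.png

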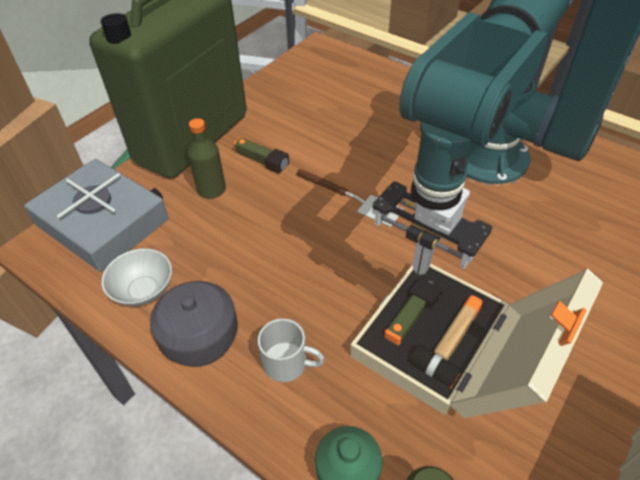

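```bash
python3 -c "
from h import *
for x,y in ((.632,.098),(.482,.096)):
  print([((proj('s13',[x,y,z])-[340,240])*4).round(0) for z in (.045,.063,.069)])
crop('s13',375,255,80,100,'s13d')"
```

```text
[array([203., 396.]), array([206., 376.]), array([207., 369.])]
[array([360., 181.]), array([365., 160.]), array([367., 153.])]
scale 6.0
```

View pics/s13d.png

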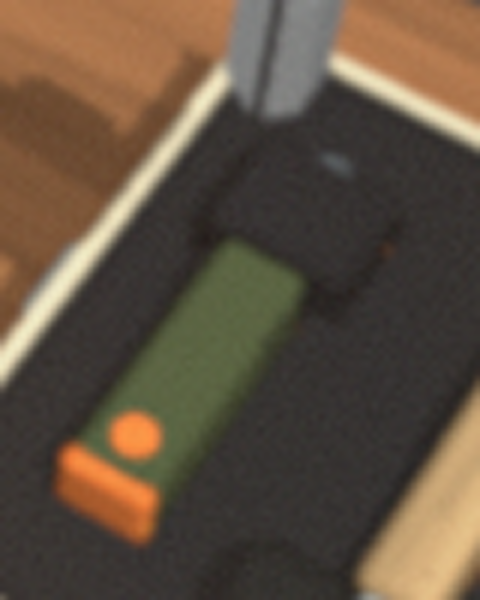

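```bash
python3 -m handwheel '{"delta_pos": [[0,4,30],[0,0,40],[0,0,30],[0,0,6],[0,0,5],[0,0,3],[0,0,2],[0,0,0]], "rotation": [[0,0,0],[0,0,0],[0,0,0],[0,0,0],[0,0,0],[0,0,0],[0,0,0],[0,0,0]], "claw": [1,1,1,1,1,1,1,1]}'
```

```text
time: 30.1
tool_pos: [0.5537, 0.0973, 0.0634]
ee_rot: [-3.139, -0.0, -1.556]
wrist_force: [-4.7, -0.8, 10.0]
width: 0.0002
```

```bash
python3 -m handwheel '{"delta_pos": [[0,0,-10],[0,0,-30],[0,0,-35],[0,0,-35],[0,0,-35],[0,0,-35],[0,0,-35],[0,0,-25]], "rotation": [[0,0,-0.18],[0,0,-0.186],[0,0,-0.186],[0,0,-0.186],[0,0,-0.186],[0,0,-0.186],[0,0,-0.186],[0,0,-0.186]], "claw": [1,1,1,1,1,1,1,1]}'; python3 go.py .554 .40 .295 -0.06
python3 -c "
from h import *
snap('top','t14')
for z in (0,.1,.2): print(px('top0',28,190,z),px('top0',18,265,z))"
```

```text
time: 31.1
tool_pos: [0.5536, 0.0973, 0.3032]
ee_rot: [-3.141, -0.005, -0.068]
wrist_force: [-0.1, -0.2, -0.4]
width: 0.0006
t 31.1 pos [0.5536 0.0973 0.3032] yaw [-3.1409 -0.0054 -0.0682] w 0.0006 F [-0.1 -0.2 -0.4] j [ 0.07  0.11  1.15 -0.    1.87  0.14]
rot first [-0.0007 -0.0054 -0.0082] | shift in new axes mm [ -17.8 -302.2    8.2] | in current axes [ -20.3 -302.     8.3]
[0.67224582 0.51799386 0.        ] [0.50206236 0.52512761 0.        ]
[0.64688753 0.4559867  0.1       ] [0.49369816 0.46240809 0.1       ]
[0.62152924 0.39397953 0.2       ] [0.48533395 0.39968856 0.2       ]
```

View pics/t14.png

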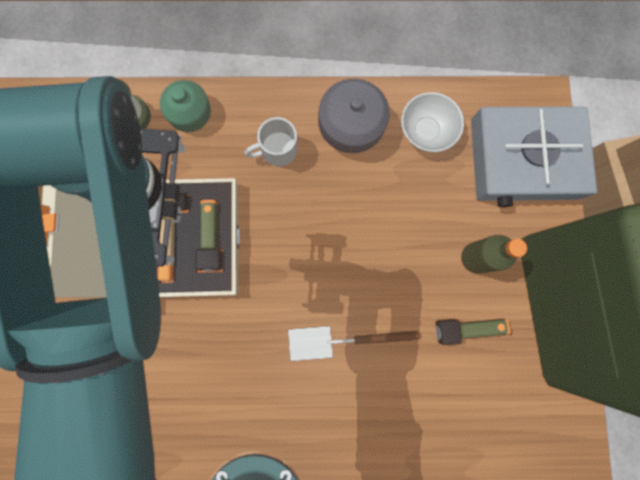

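```bash
python3 -c "
from h import *
crop('scene0',520,360,120,120,'g1');crop('top0',0,90,150,200,'g2')
a=cv2.imread('pics/g1.png');b=cv2.imread('pics/g2.png');cv2.imwrite('pics/g3.png',cv2.resize(np.hstack([cv2.resize(a,(600,600)),cv2.resize(b,(450,600))]),None,fx=.76,fy=.76))"
```

```text
scale 5.0
scale 3.0
```

View pics/g3.png

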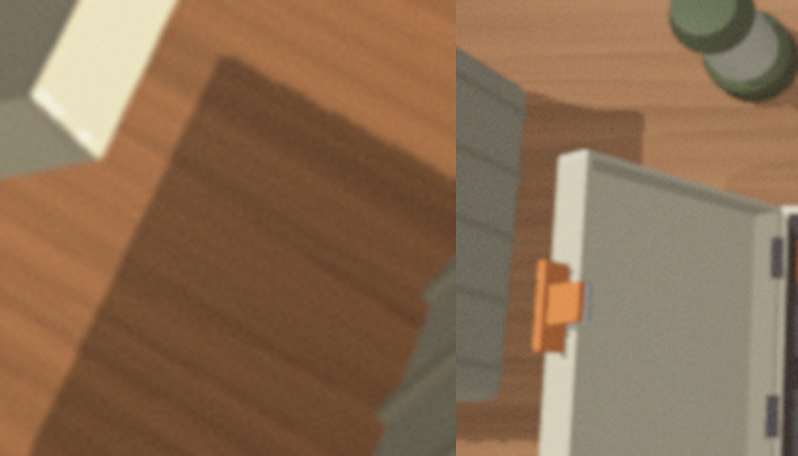

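```bash
python3 -c "
from h import *
print(px('scene0',620,469,0),px('scene0',632,436,0))"; python3 -m handwheel '{"delta_pos": [[-3,-45,0],[-4,-55,0],[-4,-55,0],[-4,-55,0],[-3,-50,0],[-2,-32,0],[0,0,0],[0,0,0]], "rotation": [[0,0,0],[0,0,0],[0,0,0],[0,0,0],[0,0,0],[0,0,0],[0,0,0],[0,0,0]], "claw": [1,1,1,1,1,1,1,1]}'; python3 go.py .554 .39 .195 -0.06
python3 -c "
from h import *
snap('scene','s15')"
```

```text
[0.5919112  0.52038484 0.        ] [0.52443494 0.5196725  0.        ]
time: 32.15
tool_pos: [0.5549, 0.3893, 0.2996]
ee_rot: [3.141, -0.001, -0.076]
wrist_force: [-0.6, 0.1, -0.4]
width: 0.0006
t 32.15 pos [0.5549 0.3893 0.2996] yaw [ 3.1412e+00 -6.0000e-04 -7.6000e-02] w 0.0006 F [-0.6  0.1 -0.4] j [ 0.53  0.39  0.81 -0.    1.93  0.6 ]
rot first [ 0.0004 -0.0006 -0.016 ] | shift in new axes mm [ -0.9  -0.7 104.6] | in current axes [ -1.   -0.7 104.6]
```

View pics/s15.png

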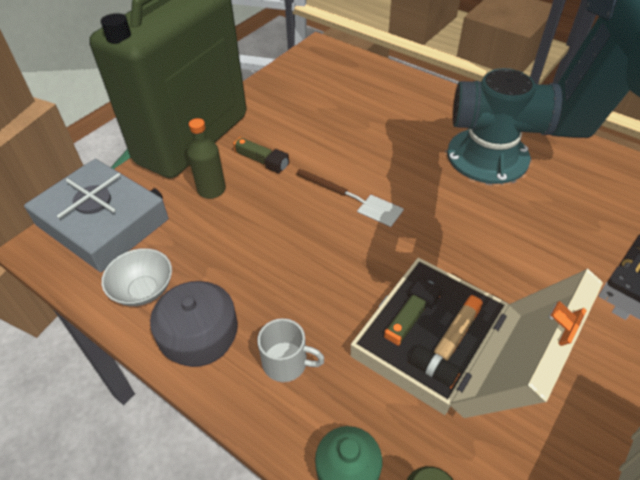

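```bash
python3 -m handwheel '{"delta_pos": [[0,0,30],[0,0,30],[0,0,30],[0,0,15],[0.5,8,0],[0.8,10,0],[0.8,10,0],[0.8,10,0]], "rotation": [[0,0,0],[0,0,0],[0,0,0],[0,0,0],[0,0,0],[0,0,0],[0,0,0],[0,0,0]], "claw": [1,1,1,1,1,1,1,1]}'; python3 go.py .554 .25 .195 -0.076
```

```text
time: 33.2
tool_pos: [0.5559, 0.354, 0.1988]
ee_rot: [-3.133, -0.006, -0.073]
wrist_force: [-0.5, 4.8, 3.7]
width: 0.0004
t 33.2 pos [0.5559 0.354  0.1988] yaw [-3.1334 -0.0061 -0.0726] w 0.0004 F [-0.5  4.8  3.7] j [0.48 0.33 1.1  0.   1.7  0.55]
rot first [-0.0082 -0.006   0.0034] | shift in new axes mm [  6.  103.9   3.8] | in current axes [  5.6 103.9   3. ]
```

```bash
python3 -m handwheel '{"delta_pos": [[1,13,0],[1,13,0],[1,13,0],[1,13,0],[1,13,0],[1,13,0],[1,13,0],[0.5,8,0]], "rotation": [[0,0,0],[0,0,0],[0,0,0],[0,0,0],[0,0,0],[0,0,0],[0,0,0],[0,0,0]], "claw": [1,1,1,1,1,1,1,1]}'; python3 go.py .554 .2 .195 -0.076
python3 -c "
from h import *
snap('scene','s16')"
```

```text
time: 34.2
tool_pos: [0.5552, 0.2514, 0.1946]
ee_rot: [3.141, -0.001, -0.075]
wrist_force: [0.2, 3.1, 2.7]
width: 0.0003
t 34.2 pos [0.5552 0.2514 0.1946] yaw [ 3.1414e+00 -6.0000e-04 -7.5100e-02] w 0.0003 F [0.2 3.1 2.7] j [ 0.33  0.22  1.24 -0.    1.68  0.41]
rot first [ 0.0002 -0.0006  0.0009] | shift in new axes mm [ 2.7 51.4 -0.4] | in current axes [ 2.7 51.4 -0.4]
```

View pics/s16.png

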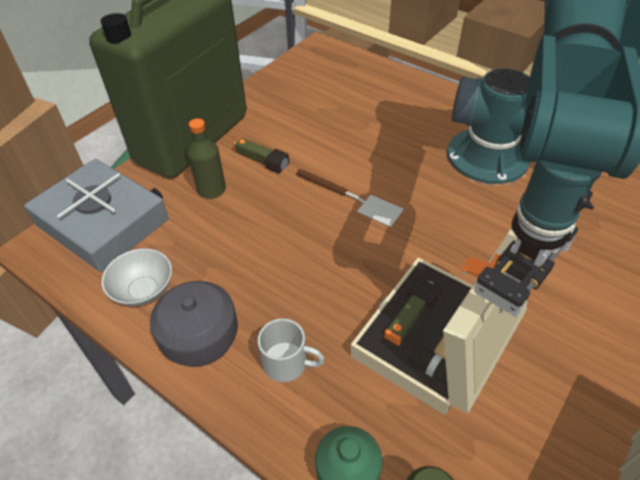

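```bash
python3 -m handwheel '{"delta_pos": [[1,14,0],[1,14,0],[1,14,0],[1,14,0],[1,13,2],[1,13,3],[1,12,3],[0.9,12,4]], "rotation": [[0,0,0],[0,0,0],[0,0,0],[0,0,0],[0,0,0],[0,0,0],[0,0,0],[0,0,0]], "claw": [1,1,1,1,1,1,1,1]}'; python3 go.py .554 .12 .174 -0.076
python3 -c "
from h import *
snap('scene','s17')"
```

```text
time: 35.25
tool_pos: [0.5549, 0.1453, 0.1822]
ee_rot: [3.141, -0.0, -0.074]
wrist_force: [0.1, 0.8, 0.7]
width: 0.0003
t 35.25 pos [0.5549 0.1453 0.1822] yaw [ 3.1412e+00 -1.0000e-04 -7.4400e-02] w 0.0003 F [0.1 0.8 0.7] j [ 0.16  0.15  1.35 -0.    1.64  0.23]
rot first [ 0.0004 -0.0001  0.0016] | shift in new axes mm [ 1.  25.3  8.2] | in current axes [ 1.  25.3  8.2]
```

View pics/s17.png

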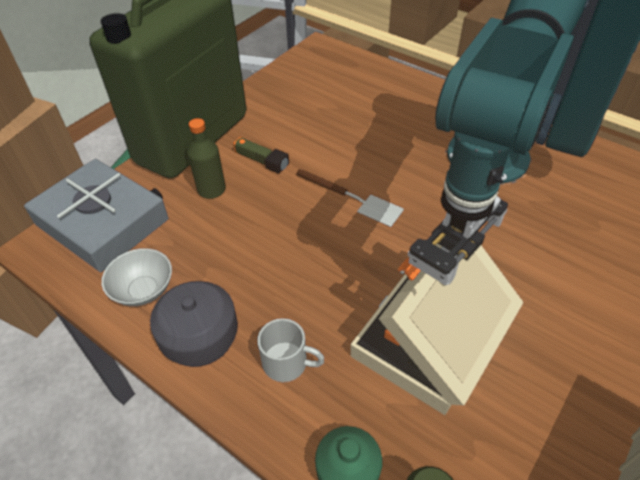

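```bash
python3 -m handwheel '{"delta_pos": [[0.9,12,4],[1,13,4.5],[0.8,10,8],[0.8,10,8],[0.8,10,10],[0.5,7,12],[0.5,6,12],[0.4,5,10]], "rotation": [[0,0,0],[0,0,0],[0,0,0],[0,0,0],[0,0,0],[0,0,0],[0,0,0],[0,0,0]], "claw": [1,1,1,1,1,1,1,1]}'; python3 go.py .554 .06 .1 -0.076
python3 -c "
from h import *
snap('scene','s18')"
```

```text
time: 36.3
tool_pos: [0.555, 0.0727, 0.1128]
ee_rot: [3.142, 0.001, -0.074]
wrist_force: [-0.0, -0.1, -0.2]
width: 0.0002
t 36.3 pos [0.555  0.0727 0.1128] yaw [ 3.1416e+00  7.0000e-04 -7.4300e-02] w 0.0002 F [-0.  -0.1 -0.2] j [0.03 0.15 1.49 0.   1.51 0.1 ]
rot first [0.     0.0007 0.0017] | shift in new axes mm [-0.  12.7 12.8] | in current axes [-0.  12.7 12.8]
```

View pics/s18.png

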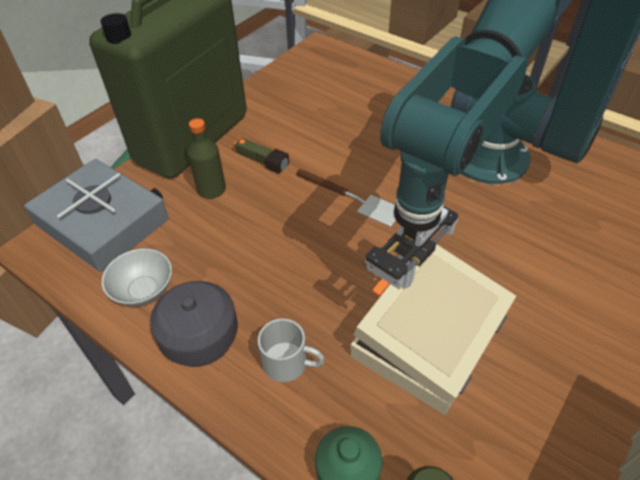

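```bash
python3 -m handwheel '{"delta_pos": [[0.8,10,0],[0.7,9,4],[0,0,6],[0,0,6],[0,0,5],[0,0,4],[0,0,3],[0,0,2]], "rotation": [[0,0,0],[0,0,0],[0,0,0],[0,0,0],[0,0,0],[0,0,0],[0,0,0],[0,0,0]], "claw": [1,1,1,1,1,1,1,1]}'; python3 -m handwheel '{"delta_pos": [[0,0,1.5],[0,0,1.5],[0,0,1],[0,0,1],[0,0,1],[0,0,0],[0,0,0],[0,0,0]], "rotation": [[0,0,0],[0,0,0],[0,0,0],[0,0,0],[0,0,0],[0,0,0],[0,0,0],[0,0,0]], "claw": [1,1,1,1,1,1,1,1]}'
```

```text
time: 37.35
tool_pos: [0.5553, 0.0535, 0.0876]
ee_rot: [3.14, -0.001, -0.074]
wrist_force: [-6.5, -2.8, 15.7]
width: 0.0007
time: 38.35
tool_pos: [0.5557, 0.054, 0.0791]
ee_rot: [3.141, -0.001, -0.074]
wrist_force: [-0.5, -0.7, 7.0]
width: 0.0005
```

```bash
python3 -m handwheel '{"delta_pos": [[0,0,1.5],[0,0,1.5],[0,0,0],[0,0,-10],[0,0,-30],[0,0,-40],[0,0,-40],[0,0,-30]], "rotation": [[0,0,0],[0,0,0],[0,0,0],[0,0,0],[0,0,0],[0,0,0],[0,0,0],[0,0,0]], "claw": [1,1,1,1,1,1,1,1]}'; python3 -c "
from h import *
o=robot.get_obs();print(o['wrist_force'])
snap('scene','s19');crop('s19',320,220,220,200,'s19c')"
```

```text
time: 39.35
tool_pos: [0.5555, 0.0545, 0.2262]
ee_rot: [-3.141, -0.001, -0.074]
wrist_force: [-0.0, -0.2, -0.3]
width: 0.0006
[-0.03519581 -0.18706466 -0.3284106 ]
scale 3.0
```

View pics/s19c.png

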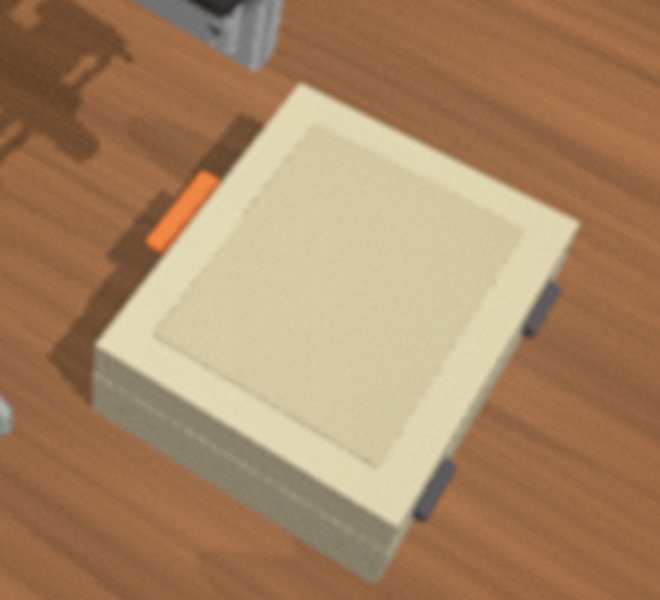

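View pics/s19.png

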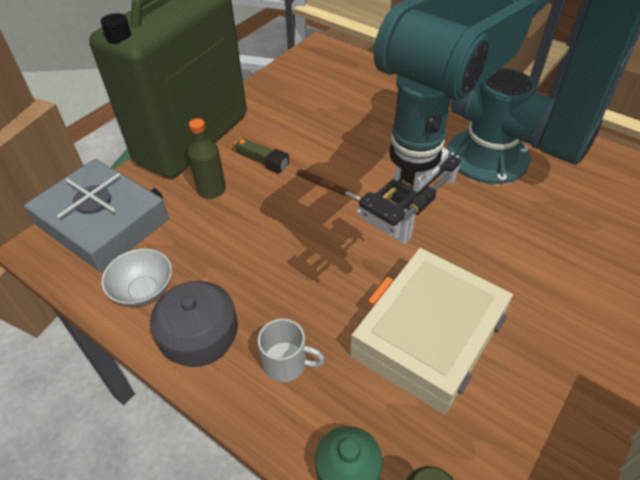

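The lid is shut flush, with no gap along the seam. The mug, flask and spatula are where they started, and the arm is clear of everything.

```bash
python3 -c "
from h import *
print(robot.close_job())"
```

```text
the job is handed in; nothing more can be done
None
```

I pressed the mallet and the leftmost torch (the one at pixel 396,240 in the first top view) into their cutouts with the lid open. Then I swung the lid over, pushed it past the roller catch, and handed the job in at about 39 s.

**Tools home:** The fingertips pressing on top read 0.0631 m on the mallet (at 29 N) and 0.0634 m on the torch (at 10 N, on a second check press). Fully home is 0.063 m.

**Lid:** Resistance peaked at about 16 N at the fingertips, then fell to 7 N. The lid's top then read 0.0791 m against 0.079 m shut. The last picture shows an even seam with no gap.

**Bystanders:** The mug, flask and spatula look unmoved in the last picture, and the wrist force was near zero with the arm clear.

**Checks that disagreed:** The two cameras differed by up to about 4.5 mm on the case position. I relied mainly on the top camera and on the contact forces. I couldn't measure the tilt of the tools precisely; they looked level before the lid closed.

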